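# Unload the finished brass knob from a two-leaf guarded machine

### The job

The brass knob in the deburring machine is finished: slide open only the clear guard leaf in front of it (the other station holds the dark steel part, which is to stay untouched behind its shut leaf), take the knob out and set it down upright in the green tray without dropping it. Then slide the leaf fully shut again, and let go; leave everything else on the bench where it is.

Things in the scene. Friction and masses are not known exactly. Their poses are not given: they have to be found in the camera images.
- machine: Blue-grey deburring machine fixed to the bench, 300 mm deep (x), 480 mm wide (y), side walls 8 mm thick. Origin: centre of its underside; x points to its back (away from the robot), y to its left seen from the robot, z up. Its inner floor, on a closed plinth, is 92 mm above the bench. Its front is a slope closed by two clear sliding leaves side by side; behind the slope lies a flat clear roof.
- slope_foot (a point): Middle of the slope's lower end, on top of the front lip: machine x -140, height 130 mm. From here the front rises at 40 degrees above horizontal, 200 mm long, to the roof's edge; its outward normal leans 40 degrees from vertical toward the robot. Aluminium tracks along y, 12 mm wide, 21 mm proud, run along its lower and upper ends.
- roof_edge (a point): Middle of the roof's front edge, machine x 13, top 262 mm high, 6 mm thick; the roof runs from here to the back. The parts stand about 20 mm in front of this edge: coming straight down, the gripper would hit it; a tool leaning 25 to 45 degrees, fingers pointing down and away from the robot, clears it. Drive head on the roof: machine x 60 to 140, y -40 to 40, to 337 mm.
- left_station (a point): Centre of the left station's white pad on the inner floor: machine x -6, y +140 mm. The part stands within 14 mm of it.
- right_station (a point): Centre of the right station's white pad: machine x -6, y -140 mm. Brass knob and steel part stand one in each station, either way round.
- left_leaf (a joint): Left guard leaf (covers machine y 0 to +230 mm): opening in m, 0 = fully shut against its stop, 0.18 = fully open. Opens toward the right (machine -y), passing under the right leaf. Stiff to about 2 N of friction, stays where it is left. Fully open, the left station is free from machine y = +50 to +230 mm.
- right_leaf (a joint): Right guard leaf (covers machine y 0 to -230 mm): opening in m, 0 = fully shut, 0.18 = fully open. Opens toward the left (machine +y), passing over the left leaf. About 2 N of friction, stays where it is left. Fully open, the right station is free from machine y = -50 to -230 mm.
- left_handle (a point): Yellow fin handle of the left leaf, near its outer edge: 14 mm thick along machine y (the way it slides), 70 mm long up the slope (middle 125 mm up it), standing 50 mm out of the leaf along the slope's normal. This point lies on the fin's middle, 12 mm below its outer edge (38 mm off this leaf, 28 mm off the plane of the right leaf). Axes: x up the slope, z out of it.
- right_handle (a point): Yellow fin handle of the right leaf, same as the left one but standing 40 mm out of its leaf; this point lies 12 mm below its outer edge (28 mm off the leaf), with the same axes.
- brass_knob: Finished turned brass knob standing upright, loose, in one of the two stations: foot 44 mm across and 12 mm high, above it a stem 32 mm across up to 70 mm. About 0.4 kg. Origin: centre of its underside; z along its axis, up.
- steel_part: Dark steel part standing loose in the other station: 44 mm across up to 30 mm, then 24 mm across up to 52 mm. Origin: centre of its underside. Not to be moved.
- tray: Green plastic tray fixed to the bench to the right of the machine, 150 x 150 mm outside, walls 4 mm thick and 30 mm high, floor 4 mm thick. Origin: centre of its underside; axes along its sides.
- oil_bottle: White oil bottle, 56 mm across, 150 mm high; origin at the centre of its underside. Bystander.
- mug: Blue mug, 80 mm across, 90 mm high; origin at the centre of its underside. Bystander.
- brush: Hand brush lying on the bench between robot and tray, long axis x; bystander.
- wrench: Wrench lying on the bench left of the machine, long axis x; bystander.
- wood_offcut: Dark wood offcut 120 x 35 x 30 mm; origin at the centre of its underside. Bystander.
- bar_stub: Upright aluminium bar stub, 32 mm across, 80 mm high; origin at the centre of its underside. Bystander.
Mind the look-alikes: they are no part of the job. There is more than one size of the tray; the job needs the larger.

How it is judged:
By the outcome, as a careful person would: the job done as asked, in the order asked, and still so for the second after the job is handed in, with the robot touching nothing.
It also fails if it takes over 72 s, if anything falls off the work surface, if the arm or the gripper's body presses on something with over 40 N, if the wrist force passes 120 N, or if a joint passes its speed limit or range.

### The arm

A 7-joint arm with a two-finger parallel gripper is mounted at the origin on the work surface. World frame = base frame: x ahead of the robot, y to its left, z up, the work surface at z = 0. Lengths are in mm, angles in rad, forces in N, time in s.
With the tool pointing down it reaches from about 400 to 875 mm from the base axis. Payload 4.4 kg.
Tool frame: the origin (TCP) lies on the centre line of the jaws, within the pads' length; the fingertips stand 25 mm ahead of it and the grasp point (between the pads) lies 6 mm ahead of it (ctrl.finger_overhang is the distance from the TCP to the fingertips, in mm); z points along the fingers, y is the line along which they close (so a half turn about z gives the same grasp; the last joint's range is limited). The gripper opens to 85 mm and grips with 20 to 120 N. Pads are 22 mm wide; open, the fingers measure 114 mm over their backs; the gripper's body (76 mm by 85 mm) begins 54 mm behind the grasp point. The pads swing forward as they close: fully open they stand 13 mm farther back than shut.
Start: joints at [1.081, 0.628, 0.038, 1.517, -0.027, 0.996, -0.02], TCP at [267.325, -592.499, 256.313] pointing down, gripper open.
Joint ranges: [-3.06, 3.06], [-0.37, 2.12], [-1.25, 1.32], [0.18, 2.47], [-1.1, 4.24], [0.23, 1.98], [-2.94, 2.94]. Speed limits (rad/s): [2.57, 2.57, 3.14, 3.14, 3.14, 3.14, 3.14].

### API

Orientations are given as [roll, pitch, yaw] about the fixed x, y, z axes, in that order (R = Rz(yaw) Ry(pitch) Rx(roll)).
In Python, from cell import ctrl gives the robot as it stands. The module is installed in compiled form; this text tells all that it offers.
- The arm moves only by the tool play_rows, never from a script. Its argument "targets" is a list of rows, each a list of 5 numbers: the closure, from 0 (fully open) to 1 (shut), then the shift along the tool's x, y, z in cm, then the turn about the tool's z in degrees. In form: [[gripper, dx, dy, dz, spin], ...]. A call has 1 to 10 rows; each row is the pose to reach, as a shift and turn from the pose commanded when the call began, along the tool's axes at that moment; what a row does not reach only later rows make up. A row lasts 1/10 s, in which the tool goes at most 50 mm and 8.59 degrees, less where a joint would pass 70% of its speed; a pose out of reach is approached as far as the arm can. A call with a gripper value outside its range is refused whole. The fingers move at their own pace and stop on an object; the grip force is fixed at half the most. Time passes only in rows, so rows that repeat a pose let the fingers close. It gives the time, the measured TCP pose, the force, the opening and the grip force at its end, in the units of the state.
- ctrl.read_state(): the state, without advancing time (a new reading comes with each control period).
- ctrl.get_image(name): name is "side" or "top"; returns (picture, depth): 480x640x3 uint8, red, green, blue; 480x640 float32, mm along the optical axis (not along the pixel's ray), 0 where there is no reading.
- ctrl.calibration(name): a dict with "vfov" (degrees; the focal length in pixels is half the picture's height over the tangent of half this angle, whatever the lens; pixels are square), "cx", "cy" (the principal point, pixels), "extrinsics" (4x4, takes a point from camera to world coordinates). Camera axes: x right, y down, z forward; pixel columns grow to the right and rows downward; lengths in mm; the calibration is good to about 2 mm. A picture is of the moment at which its call begins. calibration takes no time and is no camera call.
- ctrl.finish_job(): hands the job in; it is judged then, once.
Trained networks look in the newest picture that a camera, given by its name, has taken for a name from the list of things; names that differ only in an ending like _2 or _b are one class to them, and where a whole thing is asked for, a point or a joint stands for the part that bears it (a point fixed in the world has none). Each returns a list of dicts, best first, with "confidence" (0 to 1); they miss things now and then, are a little off and sometimes report something else, mostly with a low value. They report only what shows in the picture. A call takes as long as a camera call. They do not tell look-alikes from the thing itself.
- ctrl.search_frame(camera, name): "bbox" ([left, top, right, bottom] in pixels, round what is visible of it).
- ctrl.trace(camera, name): "pixels" (480x640 bool, what is visible of it) and "bbox" ([left, top, right, bottom] in pixels, round what is visible of it).
The state is a dict: "clock": time; "qpos": joint angles; "qd": joint speeds; "tau": joint torques, N m; "eef_pos": TCP position; "tool_rot": TCP orientation; "force": force on the tool from outside, world axes, zero at the start; "torque": the same for the moment, N m; "width": finger opening in mm; "gripper_force": force on a finger pad.
Only numpy, scipy, OpenCV 4.12 (cv2) and the standard library are available. Lean on these libraries where they do the work, as an engineer would, in place of code of your own. Each camera call takes 0.05 s, during which the arm holds its last target. There are 200 camera calls.

## Working session

There is one attempt and no reset: what is moved stays moved. The work goes in short steps, Python scripts to look and compute and a tool call to move; the robot and the scene stay as the last step left them, time stands still between calls to the robot, and variables do not carry over. Pictures are saved under pics/ and viewed, at most 10 in all, crops included, and the job is handed in when it is done.

Besides the shell and the picture viewer there is one more tool, called after ">>>" as a command line: name --pt "numbers of a row" for each row, then --argument value for the rest. play_rows: Moves the arm, as the interface text tells. Its arguments: {"type":"object","properties":{"targets":{"type":"array"}},"required":["targets"]}

```bash
ls; mkdir -p pics; python3 - <<'E'
from cell import ctrl
import cv2,numpy as np
s=ctrl.read_state(); print({k:np.round(v,3).tolist() for k,v in s.items()}, ctrl.finger_overhang)
for n in("side","top"):
    im,d=ctrl.get_image(n); cv2.imwrite(f"pics/{n}0.png",im[:,:,::-1]); np.save(f"{n}0.npy",d)
    c=ctrl.calibration(n); print(n,c["vfov"],c["cx"],c["cy"],np.round(c["extrinsics"],3).tolist())
    for o in("machine","left_handle","right_handle","brass_knob","steel_part","tray","oil_bottle","mug"):
        print(o,[(np.round(r["bbox"]).tolist(),round(r["confidence"],2)) for r in ctrl.search_frame(n,o)])
E
```

```text
pics
{'clock': 0.0, 'qpos': [1.081, 0.629, 0.038, 1.518, -0.027, 0.996, -0.02], 'qd': [-0.0, 0.002, 0.001, 0.001, 0.001, -0.0, -0.0], 'tau': [0.0, -56.339, 1.226, -19.344, 0.011, 0.01, 0.0], 'eef_pos': [267.088, -591.948, 255.382], 'tool_rot': [-3.14, 0.0, 0.424], 'force': [0.082, 0.202, -0.173], 'torque': [-0.011, 0.007, 0.041], 'gripper_force': 0.0, 'width': 85.498} 25.0
side 57.61260581508314 321.02100622748554 250.76618453382002 [[-0.698, -0.529, 0.483, -52.137], [-0.716, 0.502, -0.485, 494.792], [0.015, -0.684, -0.729, 999.188], [0.0, 0.0, 0.0, 1.0]]
machine [([114.0, 167.0, 351.0, 392.0], 0.85)]
left_handle [([144.0, 236.0, 273.0, 354.0], 0.69)]
right_handle [([233.0, 194.0, 344.0, 305.0], 0.97)]
brass_knob []
steel_part []
tray [([356.0, 202.0, 424.0, 252.0], 0.89), ([338.0, 179.0, 378.0, 211.0], 0.78)]
oil_bottle [([324.0, 186.0, 339.0, 229.0], 0.6), ([128.0, 356.0, 152.0, 407.0], 0.32)]
mug [([433.0, 192.0, 466.0, 226.0], 0.59)]
top 56.95081980579087 324.5156310371209 238.9181633216493 [[0.006, -0.99, 0.142, 345.643], [-1.0, -0.009, -0.024, -38.957], [0.025, -0.142, -0.99, 1268.789], [0.0, 0.0, 0.0, 1.0]]
machine [([141.0, 117.0, 352.0, 268.0], 0.94)]
left_handle [([146.0, 178.0, 246.0, 251.0], 0.59)]
right_handle [([244.0, 187.0, 346.0, 258.0], 0.67)]
brass_knob [([409.0, 213.0, 467.0, 268.0], 0.72), ([132.0, 189.0, 154.0, 234.0], 0.62)]
steel_part [([403.0, 286.0, 420.0, 354.0], 0.42)]
tray [([409.0, 214.0, 466.0, 272.0], 0.89), ([431.0, 152.0, 479.0, 196.0], 0.65)]
oil_bottle [([392.0, 170.0, 415.0, 200.0], 0.76), ([244.0, 190.0, 345.0, 262.0], 0.43)]
mug [([142.0, 120.0, 352.0, 269.0], 0.7), ([481.0, 260.0, 528.0, 288.0], 0.69), ([392.0, 174.0, 415.0, 198.0], 0.45)]
```

```bash
python3 - <<'E'
import cv2
a=cv2.imread("pics/top0.png")[100:380,120:540]; cv2.imwrite("pics/top0c.png",cv2.resize(a,(798,532),interpolation=cv2.INTER_CUBIC))
a=cv2.imread("pics/side0.png")[150:430,100:500]; cv2.imwrite("pics/side0c.png",cv2.resize(a,(800,560),interpolation=cv2.INTER_CUBIC))
E
```

```text
(no output)
```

View pics/top0c.png

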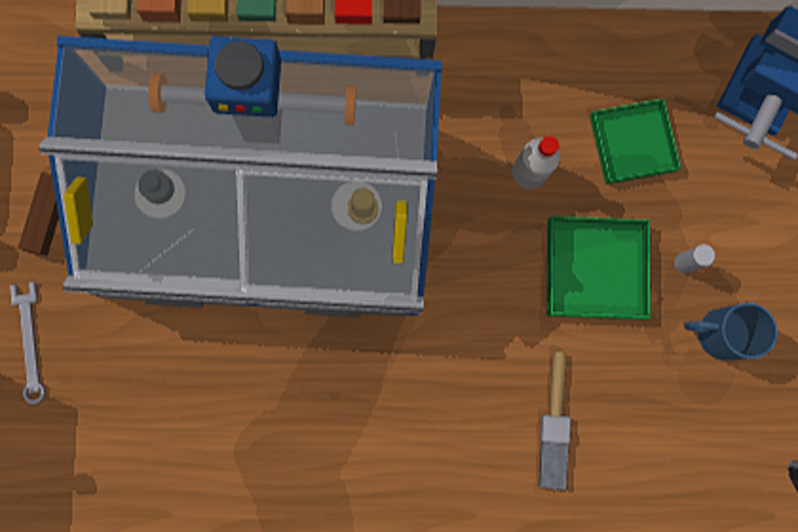

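View pics/side0c.png

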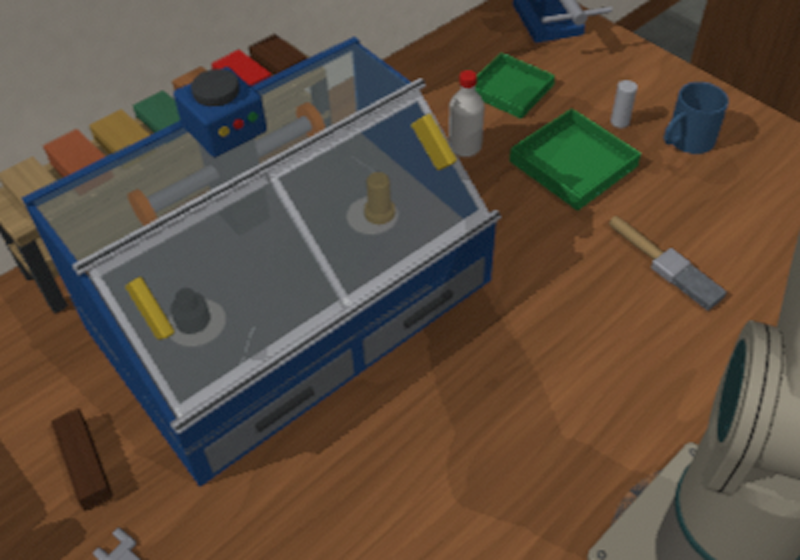

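The top view crop shows the brass knob in the right station (crop 362,205), steel in the left (155,187), the right yellow handle at (400,232), and the larger green tray at (600,267). So the right leaf is the one to slide. Next I'll measure these.

```bash
cat > h.py <<'E'
import numpy as np,cv2
from cell import ctrl
def cloud(n,d):
    c=ctrl.calibration(n); f=240/np.tan(np.radians(c["vfov"]/2))
    v,u=np.mgrid[:480,:640]; P=np.stack([(u-c["cx"])*d/f,(v-c["cy"])*d/f,d],-1)
    E=np.array(c["extrinsics"]); return P@E[:3,:3].T+E[:3,3]
def px(n,p):
    c=ctrl.calibration(n); f=240/np.tan(np.radians(c["vfov"]/2)); E=np.array(c["extrinsics"])
    q=(np.asarray(p)-E[:3,3])@E[:3,:3]; return np.array([f*q[0]/q[2]+c["cx"],f*q[1]/q[2]+c["cy"]])
def ray(n,u,v,z):
    c=ctrl.calibration(n); f=240/np.tan(np.radians(c["vfov"]/2)); E=np.array(c["extrinsics"])
    r=E[:3,:3]@[(u-c["cx"])/f,(v-c["cy"])/f,1]; return E[:3,3]+r*(z-E[2,3])/r[2]
def hsv(im,lo,hi): return cv2.inRange(cv2.cvtColor(im,cv2.COLOR_BGR2HSV),lo,hi)>0
E
python3 - <<'E'
from h import *
np.set_printoptions(precision=1,suppress=True)
for n in("top","side"):
    im=cv2.imread(f"pics/{n}0.png"); W=cloud(n,np.load(f"{n}0.npy"))
    box=dict(top=dict(L=(148,190,172,232),R=(322,200,338,242),K=(298,192,323,222)),side=dict(L=(160,286,190,322),R=(303,203,330,236),K=(278,232,300,264)))[n]
    for k,(a,b,c,d) in box.items():
        lo,hi=((20,150,90),(35,255,255)) if k!="K" else ((12,60,60),(30,255,255))
        m=np.zeros((480,640),bool); m[b:d,a:c]=hsv(im,lo,hi)[b:d,a:c]
        p=W[m]; v,u=np.nonzero(m); print(n,k,m.sum(),"px",u.mean(),v.mean(),u.min(),u.max(),v.min(),v.max(),"mean",p.mean(0),"lo",np.percentile(p,5,0),"hi",np.percentile(p,95,0))
    g=hsv(im,(50,120,40),(80,255,255)); nl,lab,st,ce=cv2.connectedComponentsWithStats(g.astype(np.uint8))
    for i in range(1,nl):
        if st[i,4]>400:
            p=W[lab==i].astype(np.float32); hi=p[p[:,2]>22]; print(n,"green",st[i],p.mean(0),cv2.minAreaRect(np.ascontiguousarray(p[:,:2])), np.percentile(p[:,2],[5,50,95]))
W=cloud("top",np.load("top0.npy"))
for u,v in((154.7,250),(342,259.5),(142.6,176.5),(349.5,187),(311,206),(201,198),(225,205),(152,121),(351,134)): print(u,v,np.median(W[int(v)-1:int(v)+2,int(u)-1:int(u)+2].reshape(-1,3),0))
E
```

```text
top L 189 px 158.1216931216931 210.1957671957672 154 164 193 227 mean [554.9 321.6 255.6] lo [522.  315.7 235.9] hi [592.7 327.9 273.9]
top R 190 px 330.0 221.44210526315788 327 333 206 238 mean [530.5 -75.9 266.9] lo [501.4 -82.8 236.4] hi [566.5 -69.8 274.3]
top K 226 px 310.646017699115 208.21238938053096 303 318 199 217 mean [566.6 -30.9 241.6] lo [552.  -46.  224.5] hi [582.7 -15.1 250.5]
top green [ 430  152   48   45 1553] [ 724.8 -451.2   11.8] ((586.0045776367188, -254.10540771484375), (146.09300231933594, 628.417236328125), 35.08063507080078) [-0.3  4.7 23.4]
top green [ 408  214   54   54 2819] [ 525.3 -387.9   11.4] ((489.3866882324219, -245.39190673828125), (181.37449645996094, 469.2703857421875), 13.71839714050293) [ 0.7  5.5 29.8]
side L 291 px 174.30927835051546 303.9553264604811 163 186 289 318 mean [541.8 328.3 255.2] lo [519.5 320.1 216.9] hi [578.6 330.7 273.9]
side R 282 px 316.4822695035461 220.7659574468085 306 327 208 234 mean [527.7 -69.1 247.5] lo [501.4 -77.  218.1] hi [557.8 -68.1 270.5]
side K 292 px 289.09589041095893 249.39383561643837 282 296 236 261 mean [530.6  22.2 206.7] lo [511.8   2.6 191. ] hi [550.5  43.8 223.8]
side green [338 177  39  32 776] [ 720.9 -451.5   12.1] ((382.064453125, 10.3101806640625), (133.65121459960938, 1294.2763671875), 35.9716796875) [ 1.6  6.8 24.5]
side green [ 355  205   65   50 1844] [ 522.4 -383.3   16.4] ((306.11468505859375, 34.37176513671875), (205.89501953125, 1148.447265625), 27.722370147705078) [ 2.8  7.9 31.2]
154.7 250 [474.9 363.5 148.8]
342 259.5 [ 458.5 -111.2  144.8]
142.6 176.5 [629.7 355.6 276.1]
349.5 187 [ 614.5 -119.6  268.8]
311 206 [571.8 -31.7 241.1]
201 198 [590.3 230.  232.5]
225 205 [576.2 175.1 222.2]
152 121 [768.4 346.  263.6]
351 134 [ 742.8 -125.2  264.8]
```

```bash
python3 - <<'E'
from h import *
from scipy.optimize import least_squares
np.set_printoptions(precision=1,suppress=True)
# knob silhouette fit: render points of knob in both cams, match mask bbox edges
M={}
for n,(a,b,c,d) in dict(top=(298,192,323,222),side=(278,230,302,266)).items():
    im=cv2.imread(f"pics/{n}0.png"); m=np.zeros((480,640),bool); m[b:d,a:c]=hsv(im,(12,60,60),(30,255,255))[b:d,a:c]
    v,u=np.nonzero(m); M[n]=np.array([u.min(),u.max()+1,v.min(),v.max()+1,u.mean()+.5,v.mean()+.5])-.5
t=np.linspace(0,2*np.pi,60)
def sil(n,p,z0=93):
    q=np.array([px(n,[p[0]+r*np.cos(a),p[1]+r*np.sin(a),z0+h]) for r,h in((22,0),(22,12),(16,12),(16,70)) for a in t[::3]])
    cv=cv2.convexHull(q.astype(np.float32)); mm=cv2.moments(cv)
    return np.array([q[:,0].min(),q[:,0].max(),q[:,1].min(),q[:,1].max()])
for s in(("top",),("side",),("top","side")):
    r=least_squares(lambda p:np.concatenate([sil(n,p)-M[n][:4] for n in s]),[565,-30],diff_step=1e-3); print(s,r.x,r.fun)
# machine: leaf planes + track lines
W=cloud("top",np.load("top0.npy"))
for nm,(a,b,c,d) in dict(Lleaf=(170,205,235,240),Rleaf=(256,205,295,245)).items():
    P=W[b:d,a:c].reshape(-1,3); P=P[P[:,2]>130]; A=np.c_[P[:,:2],np.ones(len(P))]
    for _ in range(3):
        k=np.linalg.lstsq(A,P[:,2],rcond=None)[0]; r=abs(A@k-P[:,2]); A,P=A[r<6],P[r<6]
    print(nm,len(P),k*[1000,1000,1],"slope",np.degrees(np.arctan(np.hypot(*k[:2]))),"yaw",np.degrees(np.arctan2(k[1],k[0])),"x at y=-35,z=200",(200-k[2]+35*k[1])/k[0])
# handle outer faces
for n,(a,b,c,d) in dict(top=(322,200,338,242),side=(303,203,330,236)).items():
    im=cv2.imread(f"pics/{n}0.png"); W=cloud(n,np.load(f"{n}0.npy"))
    m=np.zeros((480,640),bool); m[b:d,a:c]=hsv(im,(20,150,90),(35,255,255))[b:d,a:c]; P=W[m]
    nn=np.array([-.643,0,.766]); o=P@nn; q=P[o>np.percentile(o,90)-8]; print(n,"handle outer",len(q),np.median(q,0),np.percentile(q,[3,97],0))
for n,(a,b,c,d) in dict(top=(405,210,466,272),side=(352,200,424,256)).items():
    im=cv2.imread(f"pics/{n}0.png"); g=np.zeros((480,640),np.uint8); g[b:d,a:c]=hsv(im,(50,120,40),(80,255,255))[b:d,a:c]
    k=cv2.approxPolyDP(cv2.convexHull(cv2.findContours(g,0,2)[0][0] if 0 else np.argwhere(g)[:,::-1].astype(np.int32)),4,True)[:,0]
    print(n,[ (p.tolist(),ray(n,*p,30)[:2]) for p in k])
E
```

```text
('top',) [593.9 -29.5] [-0.2  0.2 -0.4  0.4]
('side',) [593.7 -27.6] [-0.4  0.4 -0.8  0.7]Traceback (most recent call last):
  File "<stdin>", line 15, in <module>
    return func(*args, **kwargs)
    result = trf(vector_fun.fun, vector_fun.jac, x0, f0, J0, lb, ub, ftol, xtol,
                 gtol, max_nfev, x_scale, loss_function, tr_solver,
                 tr_options.copy(), verbose, callback=callback_wrapped)
    return trf_no_bounds(
        fun, jac, x0, f0, J0, ftol, xtol, gtol, max_nfev, x_scale,
        loss_function, tr_solver, tr_options, verbose, callback=callback)
    f_new = fun(x_new)
    self._update_fun()
    ~~~~~~~~~~~~~~~~^^
    self.f = self.fun_wrapped(xp_copy(self.x))
             ~~~~~~~~~~~~~~~~^^^^^^^^^^^^^^^^^
    return np.atleast_1d(self.fun(x))
                         ~~~~~~~~^^^
    return self.f(x, *self.args, **self.kwargs)
           ~~~~~~^^^^^^^^^^^^^^^^^^^^^^^^^^^^^^
  File "<stdin>", line 15, in <lambda>
  File "<stdin>", line 11, in sil
  File "h.py", line 8, in px
    c=ctrl.calibration(n); f=240/np.tan(np.radians(c["vfov"]/2)); E=np.array(c["extrinsics"])
ValueError: time passes only in moves, steps and waits
```

```bash
sed -i 's/^def cloud/import functools\n_C=json.load(open("cal.json")) if os.path.exists("cal.json") else {}\ndef cal(n):\n    if n not in _C:\n        _C[n]={k:np.asarray(v).tolist() for k,v in ctrl.calibration(n).items()}; json.dump(_C,open("cal.json","w"))\n    return _C[n]\ndef cloud/; s/=ctrl.calibration(n);/=cal(n);/; 1i import json,os' h.py; sed -i '/^import functools/d' h.py
python3 - <<'E'
from h import *
np.set_printoptions(precision=1,suppress=True)
W=cloud("top",np.load("top0.npy"))
for nm,(a,b,c,d) in dict(Lleaf=(170,205,235,240),Rleaf=(256,205,295,245)).items():
    P=W[b:d,a:c].reshape(-1,3); P=P[P[:,2]>130]; A=np.c_[P[:,:2],np.ones(len(P))]
    for _ in range(3):
        k=np.linalg.lstsq(A,P[:,2],rcond=None)[0]; r=abs(A@k-P[:,2]); A,P=A[r<6],P[r<6]
    print(nm,len(P),k*[1000,1000,1],"slope",np.degrees(np.arctan(np.hypot(*k[:2]))),"yaw",np.degrees(np.arctan2(k[1],k[0])),"x at y=-35,z=200",(200-k[2]+35*k[1])/k[0])
for n,(a,b,c,d) in dict(top=(322,200,338,242),side=(303,203,330,236)).items():
    im=cv2.imread(f"pics/{n}0.png"); W=cloud(n,np.load(f"{n}0.npy"))
    m=np.zeros((480,640),bool); m[b:d,a:c]=hsv(im,(20,150,90),(35,255,255))[b:d,a:c]; P=W[m]
    nn=np.array([-.643,0,.766]); o=P@nn; q=P[o>np.percentile(o,90)-8]; print(n,"handle outer",len(q),np.median(q,0),np.percentile(q,[3,97],0))
for n,(a,b,c,d) in dict(top=(405,210,466,272),side=(352,200,424,256)).items():
    im=cv2.imread(f"pics/{n}0.png"); g=np.zeros((480,640),np.uint8); g[b:d,a:c]=hsv(im,(50,120,40),(80,255,255))[b:d,a:c]
    k=cv2.approxPolyDP(cv2.convexHull(np.argwhere(g)[:,::-1].astype(np.int32)),4,True)[:,0]
    print(n,[ (p.tolist(),ray(n,*p,30)[:2]) for p in k])
E
```

```text
Lleaf 409 [ 564.1 -133.6  -83.2] slope 30.102997518892952 yaw -13.326063812350576 x at y=-35,z=200 493.7153231429981
Rleaf 173 [ 412.6 -234.5   -1.6] slope 25.38864056793241 yaw -29.60676166977066 x at y=-35,z=200 468.6473779845312
top handle outer 155 [526.2 -76.  256.7] [[499.2 -82.8 234.7]
 [551.2 -69.6 275.4]]
side handle outer 122 [521.  -72.1 253.5] [[497.2 -78.7 233.1]
 [546.3 -67.4 274.7]]
top [([461, 267], array([ 447.4, -455.6])), ([408, 265], array([ 451.9, -305.2])), ([408, 215], array([ 595.4, -308.3])), ([461, 216], array([ 594.1, -461.3]))]
side [([418, 232], array([ 435.5, -431.4])), ([388, 254], array([ 440. , -287.9])), ([355, 230], array([ 579.9, -291.9])), ([352, 200], array([ 687.2, -393. ])), ([387, 205], array([ 587.9, -460.4])), ([419, 226], array([ 450.2, -456.2]))]
```

>>> play_rows --pt "0 0 0 -5 0" --pt "0 0 0 -10 0" --pt "0 0 0 -15 0" --pt "0 0 0 -20 0" --pt "0 0 0 -25 0" --pt "0 0 0 -30 0" --pt "0 0 0 -35 0" --pt "0 0 0 -40 0"

```text
clock: 1.7
eef_pos: [264.9, -587.8, 648.7]
tool_rot: [3.123, -0.0, 0.424]
force: [-27.8, 59.3, -2.3]
width: 85.3
gripper_force: 0.0
```

>>> play_rows --pt "0 4 -4.3 0 4" --pt "0 8 -8.6 0 8" --pt "0 12 -13 0 12" --pt "0 16 -17.3 0 16" --pt "0 20 -21.6 0 20" --pt "0 24 -26 0 24" --pt "0 28 -30.2 0 26.2" --pt "0 32 -34.6 0 26.2" --pt "0 36 -39 0 26.2" --pt "0 39.8 -43.2 0 26.2"

```text
clock: 2.7
eef_pos: [422.7, -110.4, 641.9]
tool_rot: [3.13, -0.007, -0.034]
force: [2.0, -0.5, -0.5]
width: 84.8
gripper_force: 0.0
```

```bash
python3 - <<'E'
from cell import ctrl
import numpy as np
s=ctrl.read_state(); print({k:np.round(v,3).tolist() for k,v in s.items()})
E
```

```text
{'clock': 2.7, 'qpos': [0.216, 0.105, -0.039, 1.27, 0.015, 1.759, -1.424], 'qd': [-0.752, 0.029, -0.475, -0.011, 0.059, -0.004, -1.198], 'tau': [3.828, -32.073, 0.94, -22.502, -0.031, 0.301, 1.266], 'eef_pos': [422.734, -110.427, 641.894], 'tool_rot': [3.13, -0.007, -0.034], 'force': [1.969, -0.468, -0.478], 'torque': [-0.035, -0.046, 0.034], 'gripper_force': 0.0, 'width': 84.802}
```

>>> play_rows --pt "0 0 -4 -4 0" --pt "0 0 -8 -8 0" --pt "0 0 -8 -12 0" --pt "0 0 -8 -16 0" --pt "0 0 -8 -20 0" --pt "0 0 -8 -24 0" --pt "0 0 -8 -28 0" --pt "0 0 -8 -32 0" --pt "0 0 -8 -36 0" --pt "0 0 -8 -36 0"

```text
clock: 3.7
eef_pos: [406.6, -30.6, 741.6]
tool_rot: [3.128, -0.057, -0.033]
force: [0.5, -0.5, -0.5]
width: 85.6
gripper_force: 0.0
```

```bash
python3 - <<'E'
from cell import ctrl
import numpy as np
s=ctrl.read_state(); print({k:np.round(v,3).tolist() for k,v in s.items()})
E
```

```text
{'clock': 3.7, 'qpos': [-0.538, 0.091, 0.642, 1.03, -0.049, 1.981, -1.525], 'qd': [-0.17, -0.024, 0.164, 0.029, 0.003, 0.001, -0.004], 'tau': [0.73, -22.03, 0.858, -20.922, 0.049, -0.259, 0.004], 'eef_pos': [406.596, -30.574, 741.59], 'tool_rot': [3.128, -0.057, -0.033], 'force': [0.463, -0.529, -0.542], 'torque': [0.054, 0.073, 0.02], 'gripper_force': 0.0, 'width': 85.643}
```

>>> play_rows --pt "0 0 0 -5 0" --pt "0 0 0 -10 0" --pt "0 0 0 -15 0" --pt "0 0 0 -20 0" --pt "0 0 0 -25 0" --pt "0 0 0 -30 0"

```text
clock: 4.3
eef_pos: [388.8, -28.9, 761.9]
tool_rot: [3.125, -0.108, -0.033]
force: [0.1, 0.6, -0.1]
width: 85.4
gripper_force: 0.0
```

>>> play_rows --pt "0 0 0 -5 0" --pt "0 0 0 -10 0" --pt "0 0 0 -15 0" --pt "0 0 0 -20 0" --pt "0 0 0 -25 0" --pt "0 0 0 -30 0"

```text
clock: 4.9
eef_pos: [388.3, -18.8, 777.5]
tool_rot: [3.124, -0.151, -0.01]
force: [-0.8, -0.1, -0.5]
width: 85.3
gripper_force: 0.0
```

```bash
python3 - <<'E'
from cell import ctrl
import numpy as np
s=ctrl.read_state(); print({k:np.round(v,3).tolist() for k,v in s.items() if k in("qpos","eef_pos","tool_rot")})
E
```

```text
{'qpos': [-1.056, 0.023, 1.073, 0.999, -0.004, 1.981, -1.569], 'eef_pos': [388.287, -18.789, 777.45], 'tool_rot': [3.124, -0.151, -0.01]}
```

>>> play_rows --pt "0 5 0 0 0" --pt "0 10 0 1 0" --pt "0 15 0 2 0" --pt "0 20 0 3 0" --pt "0 25 0 4 0" --pt "0 30 0 5 0" --pt "0 35 0 6 0" --pt "0 40 0 7 0" --pt "0 45 0 8 0" --pt "0 50 0 9 0"

```text
clock: 5.9
eef_pos: [706.9, -26.0, 682.8]
tool_rot: [3.124, -0.186, -0.015]
force: [0.6, 1.0, 0.1]
width: 85.3
gripper_force: 0.0
```

>>> play_rows --pt "0 5 0 0 0" --pt "0 10 0 0 0" --pt "0 15 0 0 0" --pt "0 20 0 0 0" --pt "0 25 0 0 0" --pt "0 30 0 0 0"

```text
clock: 6.5
eef_pos: [787.3, -26.0, 627.7]
tool_rot: [3.122, -0.226, -0.013]
force: [0.1, -1.1, -0.8]
width: 85.2
gripper_force: 0.0
```

```bash
python3 - <<'E'
from cell import ctrl
import numpy as np
s=ctrl.read_state(); print({k:np.round(v,3).tolist() for k,v in s.items() if k in("qpos","eef_pos","tool_rot")})
E
```

```text
{'qpos': [-0.09, 0.848, 1.159, 0.185, -1.031, 1.981, -1.468], 'eef_pos': [787.304, -26.017, 627.75], 'tool_rot': [3.122, -0.226, -0.013]}
```

>>> play_rows --pt "0 0 0 -5 0" --pt "0 0 0 -10 0" --pt "0 0 0 -15 0"

```text
clock: 6.8
eef_pos: [759.3, -29.2, 662.9]
tool_rot: [3.124, -0.237, -0.022]
force: [-0.1, 0.2, 0.3]
width: 85.0
gripper_force: 0.0
```

>>> play_rows --pt "0 0 0 -50 0" --pt "0 0 0 -90 0" --pt "0 0 0 -90 0"

```text
clock: 7.1
eef_pos: [721.2, -15.8, 743.8]
tool_rot: [3.135, -0.35, -0.008]
force: [0.3, -1.4, 0.5]
width: 85.5
gripper_force: 0.0
```

>>> play_rows --pt "0 0 0 -50 0"

```text
clock: 7.2
eef_pos: [706.7, -34.7, 764.3]
tool_rot: [3.102, -0.374, -0.045]
force: [-0.8, -3.8, 0.3]
width: 85.5
gripper_force: 0.0
```

>>> play_rows --pt "0 0 0 -50 0"

```text
clock: 7.3
eef_pos: [692.4, -24.6, 785.2]
tool_rot: [3.117, -0.402, -0.026]
force: [0.7, -0.1, -0.8]
width: 85.5
gripper_force: 0.0
```

```bash
python3 - <<'E'
from cell import ctrl
import numpy as np
s=ctrl.read_state(); print({k:np.round(v,3).tolist() for k,v in s.items() if k in("qpos","eef_pos","tool_rot")})
E
```

```text
{'qpos': [-0.055, 0.576, 0.235, 0.188, -0.15, 1.98, -1.573], 'eef_pos': [692.35, -24.625, 785.172], 'tool_rot': [3.117, -0.402, -0.026]}
```

>>> play_rows --pt "0 0 0 -50 0" --pt "0 0 0 -90 0" --pt "0 0 0 -90 0" --pt "0 0 0 -90 0"

```text
clock: 7.7
eef_pos: [613.6, -0.9, 897.4]
tool_rot: [3.135, -0.586, -0.015]
force: [0.6, 0.1, 0.3]
width: 85.6
gripper_force: 0.0
```

>>> play_rows --pt "0 0 0 -50 0" --pt "0 0 0 -90 0"

```text
clock: 7.9
eef_pos: [586.2, -9.1, 918.8]
tool_rot: [3.129, -0.611, -0.03]
force: [0.2, 0.9, -0.9]
width: 85.0
gripper_force: 0.0
```

```bash
python3 - <<'E'
from cell import ctrl
import numpy as np
s=ctrl.read_state(); print({k:np.round(v,3).tolist() for k,v in s.items() if k in("qpos","eef_pos","tool_rot")})
E
```

```text
{'qpos': [-0.145, 0.376, 0.451, 0.187, -0.286, 1.981, -1.576], 'eef_pos': [586.162, -9.06, 918.762], 'tool_rot': [3.129, -0.611, -0.03]}
```

```bash
cat >> h.py <<'E'
from scipy.spatial.transform import Rotation as Ro
def to(G,back=0):
    """tool-axes shift (cm) bringing the grasp point to G, less `back` mm along tool z"""
    s=ctrl.read_state(); R=Ro.from_euler("xyz",s["tool_rot"]).as_matrix()
    print("q",np.round(s["qpos"],2),"tcp",np.round(s["eef_pos"],1),"rot",np.round(s["tool_rot"],3),"F",np.round(s["force"],1))
    t=np.asarray(G,float)-(6+back)*R[:,2]; print("shift cm",np.round(R.T@(t-s["eef_pos"])/10,2),"tcp target",np.round(t,1)); return R
E
python3 - <<'E'
from h import *
R=to((530,-74.5,245),90); print(np.round(R,3), "machine y in tool:",np.round(R.T@[.034,.9994,0],3))
E
```

```text
q [-0.15  0.38  0.45  0.19 -0.29  1.98 -1.58] tcp [586.2  -9.1 918.8] rot [ 3.129 -0.611 -0.03 ] F [ 0.2  0.9 -0.9]
shift cm [-43.12   6.04  42.54] tcp target [475.  -71.6 323.6]
[[ 0.818 -0.037  0.573]
 [-0.024 -0.999 -0.03 ]
 [ 0.574  0.01  -0.819]] machine y in tool: [ 0.004 -1.    -0.01 ]
```

>>> play_rows --pt "0 -3.3 0.5 3.3 0" --pt "0 -6.6 1 6.6 0" --pt "0 -9.9 1.4 9.8 0" --pt "0 -13.2 1.9 13 0" --pt "0 -16.5 2.3 16.3 0" --pt "0 -19.8 2.8 19.5 0" --pt "0 -23 3.2 22.7 0" --pt "0 -26.3 3.7 26 0" --pt "0 -29.6 4.2 29.2 0" --pt "0 -32.9 4.6 32.5 0"

```text
clock: 8.9
eef_pos: [509.3, -45.5, 500.4]
tool_rot: [3.137, -0.611, -0.016]
force: [1.5, 0.2, -0.7]
width: 85.5
gripper_force: 0.0
```

```bash
python3 - <<'E'
from h import *
R=to((530,-74.5,245),90)
E
```

```text
q [-0.56 -0.09  0.54  1.99  0.11  0.63 -1.66] tcp [509.3 -45.5 500.4] rot [ 3.137 -0.611 -0.016] F [ 1.5  0.2 -0.7]
shift cm [-12.91   2.78  12.54] tcp target [475.  -73.2 323.6]
```

>>> play_rows --pt "0 -3 0.7 3 0" --pt "0 -6 1.4 6 0" --pt "0 -9 2 9 0" --pt "0 -11 2.5 11 0" --pt "0 -12.9 2.8 12.5 0" --pt "0 -12.9 2.8 12.5 0" --pt "0 -12.9 2.8 12.5 0"

```text
clock: 9.6
eef_pos: [476.7, -72.7, 335.1]
tool_rot: [3.141, -0.598, -0.016]
force: [0.3, 0.2, 0.6]
width: 85.4
gripper_force: 0.0
```

```bash
python3 - <<'E'
from h import *
R=to((530,-74.5,245),0)
im,d=ctrl.get_image("side"); a=im[150:430,100:500,::-1]; cv2.imwrite("pics/s1.png",cv2.resize(a,(800,560),interpolation=cv2.INTER_CUBIC))
E
```

```text
q [-0.64  0.13  0.89  2.35 -1.08  0.23 -0.37] tcp [476.7 -72.7 335.1] rot [ 3.141 -0.598 -0.016] F [0.3 0.2 0.6]
shift cm [-0.67  0.09  9.85] tcp target [526.6 -74.4 250. ]
```

View pics/s1.png

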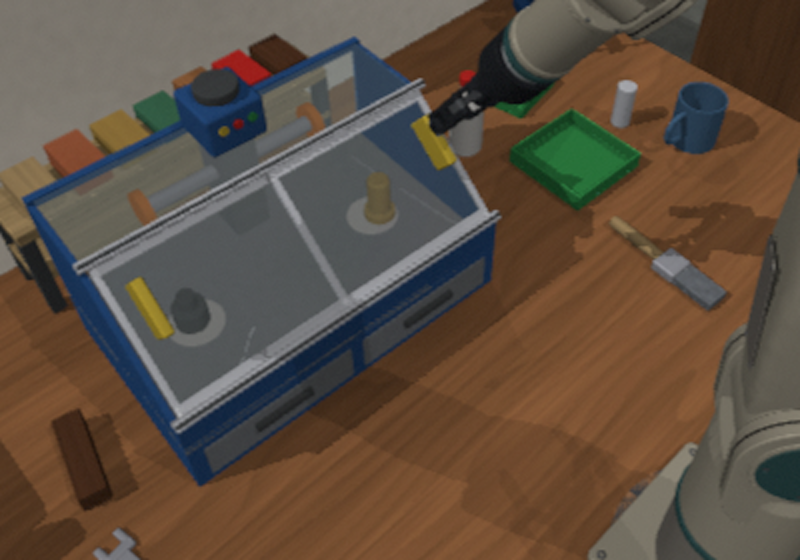

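The gripper hovers just above the right handle (crop 440,125), everything else is unchanged. Joints 5/6 are near limits, so I'll approach in parts.

>>> play_rows --pt "0 -0.3 0 2 0" --pt "0 -0.5 0 4 0" --pt "0 -0.6 0.1 5.5 0" --pt "0 -0.7 0.1 5.5 0"

```text
clock: 10.05
eef_pos: [507.5, -77.1, 311.6]
tool_rot: [-3.136, -0.562, -0.016]
force: [0.3, 0.1, 0.4]
width: 85.3
gripper_force: 0.0
```

```bash
python3 - <<'E'
from h import *
R=to((530,-74.5,245),0)
E
```

```text
q [-0.3   0.21  0.54  2.29 -1.1   0.23 -0.37] tcp [507.5 -77.1 311.6] rot [-3.136 -0.562 -0.016] F [0.3 0.1 0.4]
shift cm [-1.65 -0.26  6.24] tcp target [526.8 -74.5 250.1]
```

```bash
cat > k.py <<'E'
import numpy as np, itertools
from scipy.spatial.transform import Rotation as Ro
from scipy.optimize import least_squares
D=[([1.081,.629,.038,1.518,-.027,.996,-.02],[267.1,-591.9,255.4],[-3.14,0,.424]),
([.216,.105,-.039,1.27,.015,1.759,-1.424],[422.7,-110.4,641.9],[3.13,-.007,-.034]),
([-.538,.091,.642,1.03,-.049,1.981,-1.525],[406.6,-30.6,741.6],[3.128,-.057,-.033]),
([-1.056,.023,1.073,.999,-.004,1.981,-1.569],[388.3,-18.8,777.5],[3.124,-.151,-.01]),
([-.09,.848,1.159,.185,-1.031,1.981,-1.468],[787.3,-26,627.7],[3.122,-.226,-.013]),
([-.055,.576,.235,.188,-.15,1.98,-1.573],[692.35,-24.6,785.2],[3.117,-.402,-.026]),
([-.145,.376,.451,.187,-.286,1.981,-1.576],[586.2,-9.1,918.8],[3.129,-.611,-.03])]
def fk(q,p):
    s1,s3,s5,s7=-1,-1,-1,-1
    d,a,b,c,o1,o7,e=p[:7]
    z=lambda t:Ro.from_euler("z",t); y=lambda t:Ro.from_euler("y",t)
    R=z(o1-q[0])*y(q[1]); P=np.array([0,0,d])+R.apply([e,0,a])
    R=R*z(p[7]*q[2])*y(q[3]); P=P+R.apply([-e,0,b])
    R=R*z(p[8]*q[4])*y(q[5]); P=P+R.apply([0,0,c]); R=R*z(p[9]*q[6]+o7); return P,R
def fit():
    best=None
    for s in itertools.product((-1,1),repeat=3):
        for o7 in(0,1.57,3.14,-1.57):
            def res(x):
                pp=list(x)+list(s); r=[]
                for q,P,E in D:
                    p,R=fk(q,pp); r+=list((p-P)/10)+list((Ro.from_euler("xyz",E).inv()*R).as_rotvec()*30)
                return r
            f=least_squares(res,[334,555,386,318,0,o7,0])
            if best is None or f.cost<best[0]: best=(f.cost,list(f.x)+list(s),f.fun)
    return best
if __name__=="__main__":
    b=fit(); print(b[0],np.round(b[1],3)); np.save("p.npy",b[1]); print(np.round(np.reshape(b[2],(-1,6)),2))
E
python3 k.py
```

```text
3.1367974671761156 [ 3.49307e+02  5.45194e+02  3.88029e+02  3.25573e+02 -4.00000e-02
  1.53200e+00  4.70000e-02 -1.00000e+00 -1.00000e+00 -1.00000e+00]
[[ 0.03  0.4  -0.21 -0.02  0.01  0.04]
 [ 0.59  0.95 -0.04 -0.01 -0.04  0.03]
 [-0.09  0.89  0.04 -0.06 -0.04  0.06]
 [-0.49  0.68  0.14 -0.17 -0.04  0.05]
 [ 0.15 -1.41 -0.41 -0.27 -0.02  0.04]
 [-0.19 -0.06  0.31 -0.49 -0.04 -0.05]
 [ 0.14  0.27  0.17 -0.67 -0.04 -0.18]]
```

```bash
cat >> k.py <<'E'
lo=np.array([-3.06,-.37,-1.25,.18,-1.1,.23,-2.94]); hi=np.array([3.06,2.12,1.32,2.47,4.24,1.98,2.94])
p=np.load("p.npy") if __name__!="__main__" else None
def ik(q0,P,R,w=.02):
    def res(q):
        a,b=fk(q,p); return np.r_[(a-P)/100,(R.inv()*b).as_rotvec()*3,w*(q-q0)]
    f=least_squares(res,np.clip(q0,lo+1e-4,hi-1e-4),bounds=(lo,hi)); a,b=fk(f.x,p)
    return f.x,np.linalg.norm(a-P),np.degrees((R.inv()*b).magnitude())
def follow(q,pts,R,n=12):
    P=fk(q,p)[0]
    for t in pts:
        for i in range(1,n+1):
            q,e,r=ik(q,P+(np.array(t)-P)*i/n,R)
        P=np.array(t); print(t,np.round(q,2),"err",round(e,1),round(r,1))
    return q
E
python3 - <<'E'
from k import *
rot=lambda th,yaw=-.03:Ro.from_euler("xyz",[3.1416,-th,yaw])
K=np.array([594,-28.5,138.])
rng=np.random.default_rng(0)
for th in(.3,.45,.55,.6,.65,.7,.75):
    for nm,G in(("knob",K),("handle",np.array([530,-74,245.])),("hopen",np.array([536,106,245.])),("tray",np.array([521,-382,52.]))):
        R=rot(th); P=G-6*R.as_matrix()[:,2]; S=[]
        for _ in range(25):
            q,e,r=ik(rng.uniform(lo,hi),P,R,.0005)
            if e<2 and r<1: S.append(q)
        S=np.array(S)
        print(th,nm,len(S),"q5",np.round(np.sort(S[:,4]),1) if len(S) else "")
E
```

```text
0.3 knob 12 q5 [-1.1 -1.  -0.8 -0.6 -0.6 -0.6  0.6  1.   1.1  1.4  1.5  1.5]
0.3 handle 9 q5 [-1.1 -0.8 -0.5 -0.2  0.1  0.1  0.2  0.4  1. ]
0.3 hopen 10 q5 [-1.  -0.5 -0.4 -0.3 -0.2 -0.2  0.2  0.5  1.1  1.1]
0.3 tray 14 q5 [-0.6 -0.6 -0.4 -0.4  0.4  0.4  0.4  1.3  1.3  1.3  1.4  1.5  1.5  1.5]
0.45 knob 11 q5 [1.8 1.9 1.9 1.9 1.9 1.9 1.9 4.2 4.2 4.2 4.2]
0.45 handle 17 q5 [-1.1 -1.1 -1.  -0.9 -0.9 -0.9 -0.9 -0.9 -0.9  0.9  0.9  0.9  0.9  0.9
  0.9  1.3  1.4]
0.45 hopen 12 q5 [-1.1 -1.1 -0.7  0.7  0.7  0.7  1.   1.1  1.1  1.1  1.1  1.1]
0.45 tray 5 q5 [1.5 1.5 1.5 1.5 1.6]
0.55 knob 11 q5 [2.  2.7 2.7 3.  3.4 3.4 4.2 4.2 4.2 4.2 4.2]
0.55 handle 0 q5 
0.55 hopen 6 q5 [1.6 1.6 1.6 1.6 1.6 1.6]
0.55 tray 11 q5 [1.8 1.8 1.8 1.8 1.8 1.8 1.9 2.1 2.1 2.1 4.2]
0.6 knob 14 q5 [2.1 2.1 2.5 2.8 2.9 3.  3.4 3.6 3.6 3.7 3.9 3.9 4.2 4.2]
0.6 handle 10 q5 [1.9 1.9 2.  2.2 4.1 4.1 4.2 4.2 4.2 4.2]
0.6 hopen 11 q5 [1.7 1.7 1.9 1.9 2.  2.  2.  4.2 4.2 4.2 4.2]
0.6 tray 18 q5 [1.9 1.9 1.9 2.  2.  2.  2.  2.3 2.3 2.3 2.3 3.9 3.9 3.9 4.2 4.2 4.2 4.2]
0.65 knob 14 q5 [2.4 2.4 2.5 2.8 2.9 3.  3.3 3.4 3.9 3.9 4.1 4.2 4.2 4.2]
0.65 handle 11 q5 [2.  2.  2.7 2.8 3.  3.  3.  3.4 3.8 4.2 4.2]
0.65 hopen 13 q5 [2.  2.3 2.5 2.5 2.5 3.8 3.8 3.8 4.1 4.2 4.2 4.2 4.2]
0.65 tray 15 q5 [2.1 2.1 2.2 2.2 2.2 2.3 2.4 2.4 2.4 2.4 2.8 4.2 4.2 4.2 4.2]
0.7 knob 11 q5 [2.5 2.5 2.6 2.7 2.8 2.9 3.2 3.9 4.  4.  4.1]
0.7 handle 10 q5 [2.5 2.6 2.8 3.2 3.2 3.5 3.9 3.9 4.2 4.2]
0.7 hopen 9 q5 [1.9 2.  2.5 2.5 2.7 3.  3.2 3.3 4.2]
0.7 tray 15 q5 [2.1 2.1 2.1 2.1 2.5 2.8 3.1 3.5 3.6 4.1 4.2 4.2 4.2 4.2 4.2]
0.75 knob 12 q5 [2.4 2.5 2.7 2.8 3.  3.1 3.4 3.6 3.9 3.9 4.  4. ]
0.75 handle 11 q5 [2.2 2.2 2.2 2.2 2.2 2.2 2.2 4.2 4.2 4.2 4.2]
0.75 hopen 9 q5 [2.  2.5 2.6 2.8 2.8 3.6 4.  4.1 4.1]
0.75 tray 13 q5 [2.3 2.4 2.5 2.5 3.3 4.1 4.1 4.2 4.2 4.2 4.2 4.2 4.2]
```

```bash
python3 - <<'E'
from k import *
rot=lambda th,yaw=-.02:Ro.from_euler("xyz",[3.1416,-th,yaw])
q0=np.array([-.3,.21,.54,2.29,-1.1,.23,-.37])
H=[(476,-73,324),(526,-74,250),(476,-73,324),(540,-28,250),(590,-28,143),(540,-28,250),(520,-380,150),(520,-380,57)]
for th in(.56,.65):
  for side in(-330,330):
    print("th",th,side); R=rot(th)
    follow(q0,[(509,-60,500),(480,side,480),(480,side,330)]+H,R,8)
E
```

```text
th 0.56 -330
(509, -60, 500) [-0.71 -0.08  0.77  1.93  0.    0.71 -1.52] err 0.0 0.0
(480, -330, 480) [-0.04  0.25  1.03  1.77 -0.8   1.04 -0.3 ] err 0.0 0.0
(480, -330, 330) [ 0.21  0.38  0.76  2.01 -1.1   0.79  0.09] err 0.0 0.0
(476, -73, 324) [-0.46  0.13  0.71  2.32 -0.91  0.28 -0.53] err 0.0 0.0
(526, -74, 250) [-0.09  0.32  0.31  2.24 -1.1   0.23 -0.36] err 11.0 3.8
(476, -73, 324) [-0.35  0.12  0.59  2.32 -0.86  0.26 -0.58] err 0.0 0.0
(540, -28, 250) [-0.35  0.35  0.48  2.22 -1.1   0.23 -0.48] err 10.8 3.8
(590, -28, 143) [-0.21  0.59  0.32  2.07 -1.1   0.23 -0.51] err 25.4 9.9
(540, -28, 250) [-0.35  0.35  0.48  2.22 -1.1   0.23 -0.48] err 10.8 3.8
(520, -380, 150) [ 1.    0.7  -0.31  1.99 -1.1   0.23  0.26] err 2.8 1.2
(520, -380, 57) [ 0.99  0.87 -0.29  1.91 -1.1   0.23  0.33] err 13.6 5.7
th 0.56 330
(509, -60, 500) [-0.71 -0.08  0.77  1.93  0.    0.71 -1.52] err 0.0 0.0
(480, 330, 480) [-1.08  0.17  0.26  1.75  0.47  0.88 -2.66] err 0.0 0.0
(480, 330, 330) [-1.12  0.33  0.33  2.    0.62  0.51 -2.92] err 0.0 0.0
(476, -73, 324) [ 1.2   0.23 -1.2   2.32  0.77  0.23 -2.23]
[... 1442 characters left out ...]
.15 -0.12  1.82  0.7   0.87 -2.89] err 0.0 0.0
(480, 330, 330) [-1.44  0.38  0.7   2.06  0.61  0.38 -2.94] err 0.0 0.0
(476, -73, 324) [ 1.21  0.27 -1.25  2.38  1.47  0.23 -2.94] err 6.9 1.4
(526, -74, 250) [ 0.87  0.42 -0.9   2.29  1.55  0.23 -2.94] err 15.6 5.3
(476, -73, 324) [ 1.21  0.27 -1.25  2.38  1.47  0.23 -2.94] err 6.9 1.4
(540, -28, 250) [ 0.61  0.38 -0.73  2.26  1.43  0.23 -2.94] err 17.4 6.1
(590, -28, 143) [ 0.44  0.63 -0.54  2.11  1.51  0.23 -2.94] err 30.9 12.0
(540, -28, 250) [ 0.61  0.38 -0.73  2.26  1.43  0.23 -2.94] err 17.4 6.1
(520, -380, 150) [ 1.43  0.93 -0.97  2.06  1.79  0.23 -2.44] err 0.0 0.0
(520, -380, 57) [ 1.46  1.21 -1.05  2.07  2.13  0.44 -2.6 ] err 0.0 0.0
```

```bash
python3 - <<'E'
from k import *
q0=np.array([-.3,.21,.54,2.29,-1.1,.23,-.37])
H=[(476,-73,324),(526,-74,250),(532,106,250),(480,106,324),(540,-28,250),(590,-28,143),(540,-28,250),(520,-28,350),(520,-380,350),(520,-380,57)]
for th in(.56,.65):
  R0=Ro.from_euler("xyz",[3.1416,-th,-.025])
  for via in([(480,330,480),(480,330,380)],[(450,250,430)],[(480,330,420),(420,250,380)]):
    print("th",th,via); q=follow(q0,[(509,-60,500)],R0,8)
    for a in range(10,181,10): q,e,r=ik(q,np.array((509,-60,500)),R0*Ro.from_euler("z",-a,degrees=True))
    print("spun",np.round(q,2),e,r)
    follow(q,via+H,R0*Ro.from_euler("z",180,degrees=True),8)
E
```

```text
th 0.56 [(480, 330, 480), (480, 330, 380)]
(509, -60, 500) [-0.72 -0.08  0.78  1.93  0.01  0.71 -1.53] err 0.0 0.0
spun [-1.42 -0.28  1.22  1.93  0.47  0.78  1.16] 0.0016682945052863714 0.0005040522879814392
(480, 330, 480) [-1.56  0.23  0.86  1.75  0.26  0.83  0.66] err 0.0 0.0
(480, 330, 380) [-1.5   0.33  0.83  1.93  0.22  0.57  0.63] err 0.0 0.0
(476, -73, 324) [-0.52  0.14  0.79  2.32 -0.94  0.28  2.64] err 0.0 0.0
(526, -74, 250) [-0.1   0.32  0.32  2.24 -1.1   0.23  2.77] err 11.1 3.8
(532, 106, 250) [-0.98  0.45  0.86  2.22 -1.1   0.23  2.32] err 8.6 3.0
(480, 106, 324) [-1.43  0.33  1.32  2.29 -0.83  0.29  2.08] err 0.0 0.0
(540, -28, 250) [-0.36  0.35  0.49  2.22 -1.1   0.23  2.65] err 10.9 3.8
(590, -28, 143) [-0.21  0.6   0.33  2.07 -1.1   0.23  2.62] err 25.4 9.9
(540, -28, 250) [-0.36  0.35  0.49  2.22 -1.1   0.23  2.65] err 10.9 3.8
(520, -28, 350) [-0.81  0.19  0.97  2.2  -0.72  0.34  2.28] err 0.0 0.0
(520, -380, 350) [ 0.61  0.38  0.24  1.83 -0.82  0.7   2.94] err 0.0 0.0
(520, -380, 57) [ 1.04  0.88 -0.38  1.87 -0.57  0.23  2.94] err 19.3 8.1
th 0.56 [(450, 250, 43
[... 4480 characters left out ...]
-0.21  1.32  2.41  1.07  0.23  0.57] err 45.4 1.5
(526, -74, 250) [-1.39 -0.16  1.32  2.44  1.26  0.23  0.33] err 131.5 3.5
(532, 106, 250) [-0.17  0.36 -0.25  2.35  2.12  0.35 -0.87] err 0.0 0.0
(480, 106, 324) [-0.27  0.12 -0.16  2.36  1.4   0.27 -0.19] err 0.0 0.0
(540, -28, 250) [ 0.47  0.39 -0.58  2.37  2.41  0.3  -0.82] err 0.0 0.0
(590, -28, 143) [ 0.44  0.73 -0.6   2.33  2.55  0.59 -0.87] err 0.0 0.0
(540, -28, 250) [ 0.47  0.39 -0.57  2.37  2.41  0.3  -0.82] err 0.0 0.0
(520, -28, 350) [ 1.04  0.23 -1.2   2.28  1.18  0.27  0.4 ] err 0.0 0.0
(520, -380, 350) [ 1.6   0.66 -1.25  1.9   0.59  0.47  1.71] err 0.0 0.0
(520, -380, 57) [ 1.48  1.24 -1.09  2.07  2.1   0.49  0.59] err 0.0 0.0
```

>>> play_rows --pt "0 0.5 0 -4 0" --pt "0 3 -0.6 -8 -8" --pt "0 6 -1.2 -11.5 -16" --pt "0 9 -1.8 -15 -24" --pt "0 12.5 -2.5 -18.5 -32" --pt "0 16 -3 -22 -40" --pt "0 19.5 -3.6 -25.5 -48" --pt "0 23 -4.2 -29 -56" --pt "0 26.5 -5 -32.5 -64" --pt "0 30 -5.6 -36 -72"

```text
clock: 11.05
eef_pos: [550.0, -34.9, 696.9]
tool_rot: [2.63, -0.246, 1.162]
force: [1.5, -2.3, 0.6]
width: 85.3
gripper_force: 0.0
```

```bash
python3 - <<'E'
from h import *
R=to((590,-10,919)); print(np.round(R,2))
E
```

```text
q [-1.07 -0.03  1.06  1.38  0.03  1.21 -0.48] tcp [550.  -34.9 696.9] rot [ 2.63  -0.246  1.162] F [ 1.5 -2.3  0.6]
shift cm [  9.16  12.43 -17.24] tcp target [586.8 -10.  924.1]
[[ 0.39  0.75  0.53]
 [ 0.89 -0.46 -0.  ]
 [ 0.24  0.48 -0.85]]
```

>>> play_rows --pt "0 1.5 2.2 -3 -8.5" --pt "0 3.2 4.5 -6 -17" --pt "0 5 6.7 -9 -25.5" --pt "0 6.5 9 -12 -34" --pt "0 8 11 -15 -42.5" --pt "0 9 12.4 -17.2 -51" --pt "0 9 12.4 -17.2 -59.5" --pt "0 9 12.4 -17.2 -68" --pt "0 9 12.4 -17.2 -76.5" --pt "0 9 12.4 -17.2 -85"

```text
clock: 12.05
eef_pos: [589.9, -11.0, 913.9]
tool_rot: [2.667, 0.386, 2.19]
force: [0.5, 0.3, 0.1]
width: 85.3
gripper_force: 0.0
```

```bash
python3 - <<'E'
from h import *
R=to((590,-10,919)); print(np.round(R,3)); y=R.T@[.034,.9994,0]; print("spin needed for y:",np.degrees(np.arctan2(-y[0],y[1])), np.degrees(np.arccos(-R[2,2])))
E
```

```text
q [-0.09  0.38  0.22  0.19 -0.14  1.98  0.71] tcp [589.9 -11.  913.9] rot [2.667 0.386 2.19 ] F [0.5 0.3 0.1]
shift cm [-0.12  0.29 -1.01] tcp target [586.6 -10.  923.9]
[[-0.538  0.624  0.566]
 [ 0.754  0.657 -0.007]
 [-0.376  0.423 -0.824]]
spin needed for y: -47.35850109328939 34.49793932329191
```

>>> play_rows --pt "0 0 0 0 -8.5" --pt "0 0 0 0 -17" --pt "0 0 0 0 -25.5" --pt "0 0 0 0 -34" --pt "0 0 0 0 -42.5" --pt "0 0 0 0 -47.4" --pt "0 0 0 0 -47.4"

```text
clock: 12.75
eef_pos: [589.4, -10.1, 914.6]
tool_rot: [3.128, 0.603, 3.103]
force: [-0.4, 0.8, 1.1]
width: 85.3
gripper_force: 0.0
```

>>> play_rows --pt "0 0 0 -50 0" --pt "0 0 0 -90 0" --pt "0 0 0 -90 0"

```text
clock: 13.05
eef_pos: [536.5, -6.6, 965.8]
tool_rot: [3.118, 0.696, 3.103]
force: [0.7, -0.0, 0.3]
width: 85.3
gripper_force: 0.0
```

```bash
cat >> h.py <<'E'
def chk(R):
    y=R.T@[.034,.9994,0]; print("spin for y:",round(np.degrees(np.arctan2(-y[0],y[1])),1),"tilt",round(np.degrees(np.arccos(-R[2,2])),1),"z az",round(np.degrees(np.arctan2(R[1,2],R[0,2])),1))
E
python3 - <<'E'
from h import *
R=to((530,250,400)); chk(R)
E
```

```text
q [-0.17  0.3   0.51  0.18 -0.35  1.98  1.56] tcp [536.5  -6.6 965.8] rot [3.118 0.696 3.103] F [ 0.7 -0.   0.3]
shift cm [37.51 24.61 42.37] tcp target [526.2 250.  404.6]
spin for y: -0.2 tilt 39.9 z az -0.1
```

```bash
python3 - <<'E'
from k import *
q0=np.array([-.17,.3,.51,.18,-.35,1.98,1.56]); R=Ro.from_euler("xyz",[3.118,.696,3.103]); print(fk(q0,p)[0])
H=[(468,-73,324),(521,-74,250),(527,106,250),(480,106,324),(540,-28,250),(590,-28,143),(540,-28,250),(520,-28,350),(520,-380,350),(520,-380,57)]
for via in([(480,300,480),(450,250,360)],[(480,300,480),(450,250,320),(470,150,320)],[(500,350,600),(480,330,350)],[(480,400,480),(520,380,340)]):
    print(via); follow(q0,via+H,R,15)
E
```

```text
[542.2163287    2.19796051 967.21502145]
[(480, 300, 480), (450, 250, 360)]
(480, 300, 480) [-0.88  0.1  -0.    1.91  0.74  0.78  0.22] err 0.0 0.0
(450, 250, 360) [-0.9   0.14  0.07  2.23  1.13  0.52 -0.24] err 0.0 0.0
(468, -73, 324) [ 1.24  0.26 -1.25  2.47  2.22  0.23 -0.53] err 8.8 1.4
(521, -74, 250) [ 0.99  0.58 -1.14  2.44  2.21  0.54 -0.46] err 0.0 0.0
(527, 106, 250) [ 0.42  0.6  -1.13  2.4   1.93  0.85 -0.65] err 0.0 0.0
(480, 106, 324) [ 0.61  0.29 -1.25  2.4   1.64  0.59 -0.44] err 0.0 0.0
(540, -28, 250) [ 0.83  0.6  -1.14  2.41  2.12  0.63 -0.48] err 0.0 0.0
(590, -28, 143) [ 0.69  0.94 -1.02  2.36  2.36  0.88 -0.55] err 0.0 0.0
(540, -28, 250) [ 0.83  0.6  -1.14  2.41  2.12  0.62 -0.48] err 0.0 0.0
(520, -28, 350) [ 1.07  0.24 -1.21  2.32  1.47  0.23  0.11] err 0.0 0.0
(520, -380, 350) [ 1.63  0.68 -1.25  1.92  0.54  0.42  1.76] err 0.0 0.0
(520, -380, 57) [ 1.52  1.3  -1.13  2.08  2.15  0.49  0.59] err 0.0 0.0
[(480, 300, 480), (450, 250, 320), (470, 150, 320)]
(480, 300, 480) [-0.88  0.1  -0.    1.91  0.74  0.78  0.22] err 0.0 0.0
(450, 250, 320) [-0.94  0.22  0.11 
[... 1929 characters left out ...]
24  0.26 -1.25  2.47  2.22  0.23 -0.53] err 8.8 1.4
(521, -74, 250) [ 0.99  0.58 -1.14  2.44  2.21  0.54 -0.46] err 0.0 0.0
(527, 106, 250) [ 0.42  0.6  -1.13  2.4   1.93  0.85 -0.65] err 0.0 0.0
(480, 106, 324) [ 0.61  0.29 -1.25  2.4   1.64  0.59 -0.44] err 0.0 0.0
(540, -28, 250) [ 0.83  0.6  -1.14  2.41  2.12  0.63 -0.48] err 0.0 0.0
(590, -28, 143) [ 0.69  0.94 -1.02  2.36  2.36  0.88 -0.55] err 0.0 0.0
(540, -28, 250) [ 0.83  0.6  -1.14  2.41  2.12  0.62 -0.48] err 0.0 0.0
(520, -28, 350) [ 1.07  0.24 -1.21  2.32  1.47  0.23  0.11] err 0.0 0.0
(520, -380, 350) [ 1.63  0.68 -1.25  1.92  0.54  0.42  1.76] err 0.0 0.0
(520, -380, 57) [ 1.52  1.3  -1.13  2.08  2.15  0.49  0.59] err 0.0 0.0
```

```bash
cat >> h.py <<'E'
def path(pts):
    s=ctrl.read_state(); R=Ro.from_euler("xyz",s["tool_rot"]).as_matrix()
    print("q",np.round(s["qpos"],2),"tcp",np.round(s["eef_pos"],1)); chk(R)
    for t in pts: print(t,np.round(R.T@(np.array(t)-s["eef_pos"])/10,1))
E
python3 - <<'E'
from h import *
path([(480,300,480)])
E
```

```text
q [-0.17  0.3   0.51  0.18 -0.35  1.98  1.56] tcp [536.5  -6.6 965.8]
spin for y: -0.2 tilt 39.9 z az -0.1
(480, 300, 480) [36.4 29.6 33.6]
```

>>> play_rows --pt "0 2.7 2.2 2.5 0" --pt "0 5.5 4.5 5.1 0" --pt "0 8.3 6.8 7.7 0" --pt "0 11.1 9 10.3 0" --pt "0 14 11.3 12.9 0" --pt "0 16.8 13.6 15.5 0" --pt "0 19.6 15.9 18.1 0" --pt "0 22.4 18.2 20.7 0" --pt "0 25.2 20.5 23.3 0" --pt "0 28 22.8 25.9 0"

```text
clock: 14.05
eef_pos: [496.0, 211.7, 612.5]
tool_rot: [3.119, 0.694, 3.101]
force: [1.1, 1.3, -0.2]
width: 85.4
gripper_force: 0.0
```

```bash
python3 - <<'E'
from h import *
path([(480,300,480),(470,200,330),(490,0,305)])
E
```

```text
q [-1.08 -0.05  0.34  1.71  0.56  1.01  0.62] tcp [496.  211.7 612.5]
spin for y: -0.3 tilt 39.8 z az -0.3
(480, 300, 480) [10.   8.6  9.1]
(470, 200, 330) [20.  -1.7 20. ]
(490, 0, 305) [ 19.5 -21.7  23.3]
```

>>> play_rows --pt "0 3 1 3 0" --pt "0 6 1.5 6 0" --pt "0 9 1.5 9 0" --pt "0 12 1 12 0" --pt "0 15 0 15 0" --pt "0 18 -1 18 0" --pt "0 20 -1.7 20 0" --pt "0 20 -1.7 20 0"

```text
clock: 14.85
eef_pos: [468.5, 197.0, 328.8]
tool_rot: [3.13, 0.689, 3.109]
force: [-0.2, 1.0, 0.5]
width: 85.3
gripper_force: 0.0
```

```bash
python3 - <<'E'
from h import *
path([(500,0,310),(500,-60,290),(490,-74,300)])
E
```

```text
q [-1.09  0.19  0.43  2.33  1.34  0.36 -0.38] tcp [468.5 197.  328.8]
spin for y: 0.0 tilt 39.5 z az -0.8
(500, 0, 310) [ -1.7 -19.6   3.6]
(500, -60, 290) [ -0.6 -25.7   5.2]
(490, -74, 300) [ -0.5 -27.1   3.8]
```

>>> play_rows --pt "0 -0.3 -2.5 0.5 0" --pt "0 -0.5 -5 1 0" --pt "0 -0.8 -7.5 1.5 0" --pt "0 -1 -10 2 0" --pt "0 -1.2 -12.5 2.5 0" --pt "0 -1.4 -15 3 0" --pt "0 -1.6 -17.5 3.4 0" --pt "0 -1.6 -20 3.6 0" --pt "0 -1.5 -22.5 3.7 0" --pt "0 -1.3 -24 3.8 0"

```text
clock: 15.85
eef_pos: [502.5, -5.2, 309.6]
tool_rot: [3.132, 0.69, 3.111]
force: [0.7, 0.7, 0.2]
width: 85.2
gripper_force: 0.0
```

```bash
python3 - <<'E'
from h import *
path([(490,-74,300)]); to((530,-74.5,245))
E
```

```text
q [ 0.39  0.2  -0.56  2.41  2.17  0.24 -0.7 ] tcp [502.5  -5.2 309.6]
spin for y: 0.2 tilt 39.5 z az -0.9
(490, -74, 300) [ 1.4 -6.9  0. ]
q [ 0.39  0.2  -0.56  2.41  2.17  0.24 -0.7 ] tcp [502.5  -5.2 309.6] rot [3.132 0.69  3.111] F [0.7 0.7 0.2]
shift cm [ 1.83 -6.91  6.2 ] tcp target [526.2 -74.4 249.6]
```

>>> play_rows --pt "0 0.6 -2.3 0 0" --pt "0 1.2 -4.6 0 0" --pt "0 1.8 -6.9 0.3 0" --pt "0 1.8 -6.9 0.6 0" --pt "0 1.8 -6.9 2.5 0" --pt "0 1.8 -6.9 4.5 0" --pt "0 1.8 -6.9 6.2 0" --pt "0 1.8 -6.9 6.2 0"

```text
clock: 16.65
eef_pos: [526.1, -72.8, 246.9]
tool_rot: [3.131, 0.685, 3.112]
force: [0.7, 1.0, -0.8]
width: 85.3
gripper_force: 0.0
```

```bash
python3 - <<'E'
from h import *
R=to((530,-74.5,245)); chk(R)
A=[]
for n,(a,b,c,d) in dict(top=(260,150,400,290),side=(250,170,390,275)).items():
    im,_=ctrl.get_image(n); A.append(cv2.resize(im[b:d,a:c,::-1],(400,400 if n=="top" else 300)) if n=="top" else cv2.copyMakeBorder(cv2.resize(im[b:d,a:c,::-1],(400,300)),0,100,0,0,0))
cv2.imwrite("pics/h1.png",np.hstack(A))
E
```

```text
q [ 0.7   0.45 -0.78  2.42  2.45  0.41 -0.76] tcp [526.1 -72.8 246.9] rot [3.131 0.685 3.112] F [ 0.7  1.  -0.8]
shift cm [-0.19 -0.17 -0.21] tcp target [526.2 -74.5 249.6]
spin for y: 0.2 tilt 39.2 z az -0.7
```

View pics/h1.png

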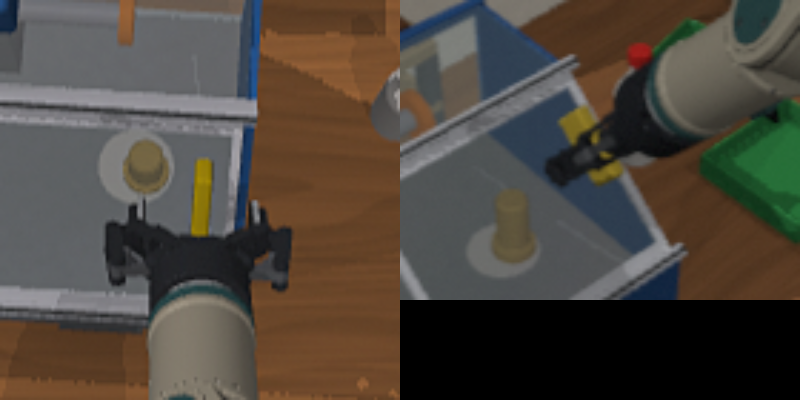

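The yellow handle sits centred between the open fingers (left half, x≈202); now close on it.

>>> play_rows --pt "1 0 0 0 0" --pt "1 0 0 0 0" --pt "1 0 0 0 0" --pt "1 0 0 0 0" --pt "1 0 0 0 0" --pt "1 0 0 0 0"

```text
clock: 17.35
eef_pos: [523.7, -74.1, 246.9]
tool_rot: [3.131, 0.684, 3.11]
force: [-4.0, 1.7, 5.9]
width: 13.5
gripper_force: 58.4
```

```bash
python3 - <<'E'
from h import *
R=to((530,-74.5,245)); chk(R); print(R.T@[.034,.9994,0],R.T@[.0349*18,.9994*18,0])
E
```

```text
q [ 0.71  0.45 -0.78  2.43  2.45  0.41 -0.76] tcp [523.7 -74.1 246.9] rot [3.131 0.684 3.11 ] F [-4.   1.7  5.9]
shift cm [-0.37 -0.03 -0.05] tcp target [526.2 -74.4 249.7]
spin for y: 0.1 tilt 39.2 z az -0.8
[-0.00163803  0.99990273  0.01217403] [-0.04203538 17.99865482  0.2293674 ]
```

>>> play_rows --pt "1 0 1 0 0" --pt "1 0 3 0 0" --pt "1 0 5 0.1 0" --pt "1 0 7 0.1 0" --pt "1 0 9 0.1 0" --pt "1 0 11 0.1 0" --pt "1 0 13 0.2 0" --pt "1 0 15 0.2 0" --pt "1 0 16.7 0.2 0" --pt "1 0 17.5 0.2 0"

```text
clock: 18.35
eef_pos: [532.7, 99.4, 247.1]
tool_rot: [3.132, 0.687, 3.103]
force: [17.5, -3.0, -14.1]
width: 13.2
gripper_force: 59.9
```

```bash
python3 - <<'E'
from h import *
R=to((530,105,245)); chk(R); print(R.T@ctrl.read_state()["force"])
E
```

```text
q [ 0.16  0.46 -0.74  2.39  1.99  0.64 -0.76] tcp [532.7  99.4 247.1] rot [3.132 0.687 3.103] F [ 17.5  -3.  -14.1]
shift cm [ 0.35  0.55 -0.62] tcp target [526.2 105.1 249.6]
spin for y: -0.2 tilt 39.4 z az -1.3
[-4.68695686 -2.57133541 22.06793799]
```

>>> play_rows --pt "1 0 0.4 0 0" --pt "0 0 0.4 0 0" --pt "0 0 0.4 0 0" --pt "0 0 0.4 0 0" --pt "0 0 0.4 0 0" --pt "0 0 0.4 -2 0" --pt "0 0 0.4 -4 0" --pt "0 0 0.4 -6.5 0" --pt "0 0 0.4 -6.5 0"

```text
clock: 19.25
eef_pos: [487.4, 106.3, 299.2]
tool_rot: [3.131, 0.687, 3.113]
force: [1.2, 0.0, 0.8]
width: 85.2
gripper_force: 0.0
```

```bash
python3 - <<'E'
from h import *
R=to((594,-28.5,138),100); chk(R); to((594,-28.5,138),0)
A=[];D={}
for n,(a,b,c,d) in dict(top=(140,110,400,290),side=(110,170,390,380)).items():
    im,D[n]=ctrl.get_image(n); A.append(cv2.resize(im[b:d,a:c,::-1],(400,300)))
    cv2.imwrite(f"pics/{n}2.png",im[:,:,::-1]); np.save(f"{n}2.npy",D[n])
cv2.imwrite("pics/h2.png",np.hstack(A))
W=cloud("top",D["top"]); print(W[206,311],W[203,311],"side",cloud("side",D["side"])[240,289])
E
```

```text
q [ 0.14  0.26 -0.74  2.41  1.77  0.51 -0.6 ] tcp [487.4 106.3 299.2] rot [3.131 0.687 3.113] F [1.2 0.  0.8]
shift cm [  1.69 -13.38   8.72] tcp target [526.8 -27.7 219.9]
spin for y: 0.2 tilt 39.4 z az -0.7
q [ 0.14  0.26 -0.74  2.41  1.77  0.51 -0.6 ] tcp [487.4 106.3 299.2] rot [3.131 0.687 3.113] F [1.2 0.  0.8]
shift cm [  1.69 -13.38  18.72] tcp target [590.2 -28.5 142.6]
[588.86818222 -31.15518832 165.08115249] [596.95331522 -31.06878917 163.8597947 ] side [382.36212374 141.45996726 432.44707209]
```

View pics/h2.png

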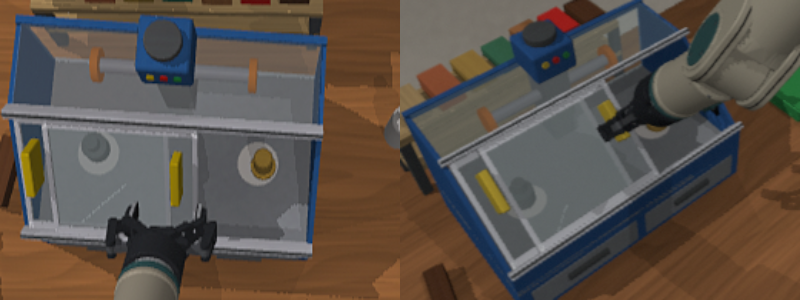

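The right leaf is open (handle now at left-crop 177,178) and the knob (262,163) is uncovered. Depth now sees the knob itself, so I'll refine its position.

```bash
python3 - <<'E'
from h import *
W=cloud("top",np.load("top2.npy")); P=W[190:225,295:328].reshape(-1,3); im=cv2.imread("pics/top2.png")[190:225,295:328]
m=hsv(im,(12,60,60),(30,255,255)).ravel(); P=P[m]; t=P[(P[:,2]>155)&(P[:,2]<175)]
print(len(t),t.mean(0),t.min(0),t.max(0), (t.min(0)+t.max(0))/2)
E
```

```text
116 [593.46005515 -29.64186206 161.62088063] [579.76008983 -43.90056869 155.13099779] [608.76533063 -15.64574831 167.24578053] [594.26271023 -29.7731585  161.18838916]
```

>>> play_rows --pt "0 0 -4 0 0" --pt "0 0.8 -8 0 0" --pt "0 1.7 -12 0 0" --pt "0 1.7 -13.5 1 0" --pt "0 1.7 -13.5 4 0" --pt "0 1.7 -13.5 7 0" --pt "0 1.7 -13.5 10 0" --pt "0 1.7 -13.5 10 0"

```text
clock: 20.15
eef_pos: [535.2, -29.8, 202.7]
tool_rot: [3.122, 0.676, 3.103]
force: [-1.2, 0.2, -0.2]
width: 85.4
gripper_force: 0.0
```

```bash
python3 - <<'E'
from h import *
R=to((594,-29.5,138),0); chk(R)
E
```

```text
q [ 0.77  0.77 -1.2   2.45  2.11  0.87 -0.48] tcp [535.2 -29.8 202.7] rot [3.122 0.676 3.103] F [-1.2  0.2 -0.2]
shift cm [-0.53  0.09  8.12] tcp target [590.2 -29.5 142.7]
spin for y: -0.2 tilt 38.8 z az -0.4
```

>>> play_rows --pt "0 -0.3 0.1 2 0" --pt "0 -0.5 0.1 4 0" --pt "0 -0.5 0.1 6 0" --pt "0 -0.5 0.1 7.5 0" --pt "0 -0.5 0.1 8.1 0" --pt "0 -0.5 0.1 8.1 0"

```text
clock: 20.75
eef_pos: [590.0, -29.0, 147.9]
tool_rot: [3.129, 0.683, 3.111]
force: [-1.2, 0.2, -0.1]
width: 85.4
gripper_force: 0.0
```

```bash
python3 - <<'E'
from h import *
R=to((594,-29.5,138),0); chk(R)
A=[]
for n,(a,b,c,d) in dict(top=(260,150,380,240),side=(250,190,370,280)).items():
    im,_=ctrl.get_image(n); A.append(cv2.resize(im[b:d,a:c,::-1],(400,300)))
cv2.imwrite("pics/k1.png",np.hstack(A))
E
```

```text
q [ 0.69  0.94 -1.11  2.35  2.22  0.94 -0.45] tcp [590.  -29.  147.9] rot [3.129 0.683 3.111] F [-1.2  0.2 -0.1]
shift cm [ 0.31 -0.05  0.42] tcp target [590.2 -29.5 142.7]
spin for y: 0.2 tilt 39.1 z az -0.7
```

View pics/k1.png

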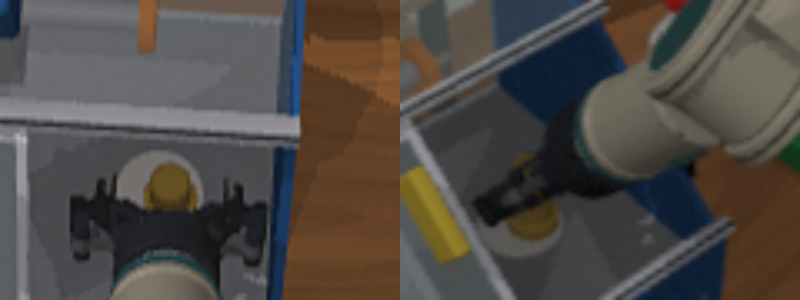

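The knob stands centred between the fingers in both views. Close.

>>> play_rows --pt "0 0.2 0 0.3 0" --pt "1 0.2 0 0.3 0" --pt "1 0.2 0 0.3 0" --pt "1 0.2 0 0.3 0" --pt "1 0.2 0 0.3 0" --pt "1 0.2 0 0.3 0" --pt "1 0.2 0 0.3 0"

```text
clock: 21.55
eef_pos: [590.4, -29.1, 144.6]
tool_rot: [3.131, 0.684, 3.112]
force: [-2.8, 0.1, 5.1]
width: 30.1
gripper_force: 59.1
```

```bash
python3 - <<'E'
from h import *
R=to((594,-29.5,138),0); chk(R); s=ctrl.read_state(); print(s["width"],s["gripper_force"]); path([(590,-29,180),(530,-29,260),(490,-29,330),(490,-380,330)])
E
```

```text
q [ 0.69  0.94 -1.11  2.35  2.23  0.95 -0.46] tcp [590.4 -29.1 144.6] rot [3.131 0.684 3.112] F [-2.8  0.1  5.1]
shift cm [ 0.14 -0.04  0.14] tcp target [590.2 -29.5 142.7]
spin for y: 0.2 tilt 39.2 z az -0.7
30.07223799221921 59.12289791274816
q [ 0.69  0.94 -1.11  2.35  2.23  0.95 -0.46] tcp [590.4 -29.1 144.6]
spin for y: 0.2 tilt 39.2 z az -0.7
(590, -29, 180) [-2.2  0.  -2.8]
(530, -29, 260) [ -2.6  -0.  -12.8]
(490, -29, 330) [ -3.9  -0.1 -20.7]
(490, -380, 330) [ -4.7 -35.2 -20.4]
```

>>> play_rows --pt "1 -0.4 0 -0.7 0" --pt "1 -1 0 -2 0" --pt "1 -1.5 0 -4 0" --pt "1 -2 0 -6.5 0" --pt "1 -2.3 0 -9 0" --pt "1 -2.6 0 -11.5 0" --pt "1 -2.8 0 -14 0" --pt "1 -3.2 0 -16 0" --pt "1 -3.2 0 -16 0"

```text
clock: 22.45
eef_pos: [513.1, -28.8, 290.2]
tool_rot: [3.134, 0.685, 3.114]
force: [-0.2, -0.7, -4.8]
width: 30.7
gripper_force: 60.1
```

```bash
python3 - <<'E'
from h import *
s=ctrl.read_state(); print(s["width"],s["gripper_force"],s["force"]); path([(525,-29,300),(520,-150,300),(520,-382,300)])
E
```

```text
30.656861977846432 60.13359433505684 [-0.17154383 -0.69096275 -4.76195966]
q [ 0.89  0.43 -1.2   2.4   1.9   0.52 -0.34] tcp [513.1 -28.8 290.2]
spin for y: 0.3 tilt 39.2 z az -0.9
(525, -29, 300) [-1.5  0.  -0. ]
(520, -150, 300) [ -1.4 -12.1  -0.2]
(520, -382, 300) [ -1.9 -35.3   0. ]
```

>>> play_rows --pt "1 -0.8 -1.5 0 0" --pt "1 -1.2 -4.5 0 0" --pt "1 -1.4 -8 -0.2 0" --pt "1 -1.4 -12 -0.2 0" --pt "1 -1.5 -16 -0.2 0" --pt "1 -1.6 -20 -0.2 0" --pt "1 -1.7 -24 -0.1 0" --pt "1 -1.8 -28 -0.1 0" --pt "1 -1.9 -32 0 0" --pt "1 -1.9 -35.3 0 0"

```text
clock: 23.45
eef_pos: [520.3, -352.7, 294.9]
tool_rot: [3.129, 0.677, 3.111]
force: [1.0, 0.2, -4.7]
width: 30.4
gripper_force: 60.4
```

```bash
python3 - <<'E'
from h import *
s=ctrl.read_state(); print(s["width"],s["gripper_force"],s["force"]); path([(519,-382,140),(519,-382,60)])
E
```

```text
30.404230237004466 60.38895442150533 [ 0.96889718  0.21214258 -4.73579068]
q [ 1.54  0.71 -1.22  2.02  0.98  0.34  1.32] tcp [ 520.3 -352.7  294.9]
spin for y: 0.1 tilt 38.8 z az -0.6
(519, -382, 140) [ 9.7 -3.1 12. ]
(519, -382, 60) [14.7 -3.2 18.2]
```

>>> play_rows --pt "1 1 -1 1.2 0" --pt "1 2.5 -2 3 0" --pt "1 4 -3 5 0" --pt "1 5.5 -3.1 6.8 0" --pt "1 7 -3.1 8.6 0" --pt "1 8.4 -3.1 10.4 0" --pt "1 9.7 -3.1 12 0" --pt "1 9.7 -3.1 12 0" --pt "1 9.7 -3.1 12 0"

```text
clock: 24.35
eef_pos: [521.2, -381.7, 141.6]
tool_rot: [3.129, 0.681, 3.109]
force: [1.2, -0.1, -4.0]
width: 30.6
gripper_force: 60.7
```

```bash
python3 - <<'E'
from h import *
s=ctrl.read_state(); print(s["width"],s["gripper_force"],s["force"]); path([(519,-382,80),(519,-382,62),(519,-382,57)])
A=[]
for n,(a,b,c,d) in dict(top=(360,180,500,285),side=(330,160,450,250)).items():
    im,dd=ctrl.get_image(n); A.append(cv2.resize(im[b:d,a:c,::-1],(400,300)))
    W=cloud(n,dd)[b:d,a:c]; m=hsv(im[b:d,a:c,::-1].copy(),(12,90,60),(30,255,255)); P=W[m&(W[...,2]>60)]; print(n,len(P),np.percentile(P,[2,50,98],0).round(0).tolist())
cv2.imwrite("pics/t1.png",np.hstack(A))
E
```

```text
30.626771191542456 60.74041766580194 [ 1.17933328 -0.10022345 -3.990877  ]
q [ 1.47  1.   -1.08  2.07  1.9   0.34  0.62] tcp [ 521.2 -381.7  141.6]
spin for y: 0.1 tilt 39.0 z az -0.7
(519, -382, 80) [ 4.  -0.1  4.7]
(519, -382, 62) [ 5.2 -0.1  6.1]
(519, -382, 57) [ 5.5 -0.1  6.4]
top 180 [[346.0, -440.0, 105.0], [521.0, -379.0, 160.0], [540.0, -39.0, 1269.0]]
side 189 [[-52.0, -395.0, 93.0], [515.0, -370.0, 114.0], [654.0, 495.0, 999.0]]
```

View pics/t1.png

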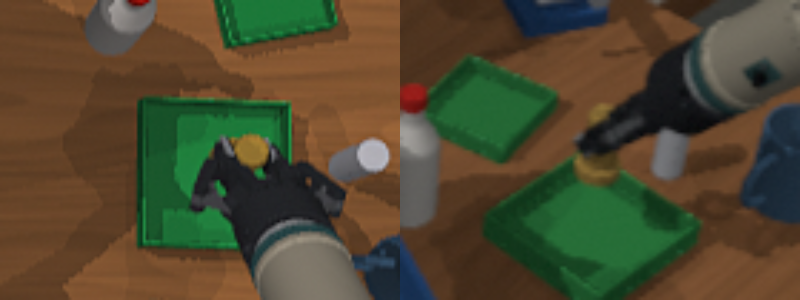

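The knob hangs upright over the large tray's middle (side crop 597,150). Lower it gently.

>>> play_rows --pt "1 1.3 0 1.5 0" --pt "1 2.7 0 3.1 0" --pt "1 4 -0.1 4.7 0" --pt "1 4.8 -0.1 5.6 0" --pt "1 5.2 -0.1 6 0" --pt "1 5.3 -0.1 6.1 0" --pt "1 5.3 -0.1 6.1 0"

```text
clock: 25.15
eef_pos: [519.2, -382.8, 63.4]
tool_rot: [3.134, 0.683, 3.112]
force: [0.2, 0.1, -4.5]
width: 30.6
gripper_force: 60.7
```

```bash
python3 - <<'E'
from h import *
s=ctrl.read_state(); print(s["width"],s["gripper_force"],s["force"]); path([(519,-382,57),(519,-382,52)])
im,dd=ctrl.get_image("side"); W=cloud("side",dd)[160:260,330:450]; m=hsv(im[160:260,330:450,::-1].copy(),(12,90,60),(30,255,255)); v,u=np.nonzero(m); k=(abs(W[m][:,2]-50)<60); P=W[m][k]; print(len(P),np.percentile(P,[2,50,98],0).round(0).tolist())
E
```

```text
30.601937867138222 60.702090435661376 [ 0.17697546  0.14605699 -4.50630703]
q [ 1.49  1.21 -1.12  2.08  2.14  0.49  0.53] tcp [ 519.2 -382.8   63.4]
spin for y: 0.2 tilt 39.1 z az -1.0
(519, -382, 57) [0.4 0.1 0.5]
(519, -382, 52) [0.7 0.1 0.9]
6098 [[344.0, -732.0, -3.0], [611.0, -478.0, 2.0], [881.0, -236.0, 21.0]]
```

>>> play_rows --pt "1 0.15 0 0.2 0" --pt "1 0.3 0 0.35 0" --pt "1 0.35 0 0.45 0" --pt "1 0.35 0 0.45 0" --pt "1 0.35 0 0.45 0"

```text
clock: 25.7
eef_pos: [519.1, -382.4, 56.8]
tool_rot: [3.133, 0.683, 3.111]
force: [0.2, -1.0, -3.7]
width: 30.5
gripper_force: 60.9
```

```bash
python3 - <<'E'
from h import *
s=ctrl.read_state(); print(s["width"],s["gripper_force"],s["force"]); path([(519,-382,57),(519,-382,55)])
E
```

```text
30.514636787189577 60.86973995435983 [ 0.15233417 -0.96457925 -3.67789697]
q [ 1.49  1.23 -1.11  2.08  2.16  0.5   0.53] tcp [ 519.1 -382.4   56.8]
spin for y: 0.2 tilt 39.1 z az -0.9
(519, -382, 57) [-0.  0. -0.]
(519, -382, 55) [0.1 0.  0.1]
```

>>> play_rows --pt "1 0.06 0 0.08 0" --pt "1 0.06 0 0.08 0" --pt "1 0.06 0 0.08 0"

```text
clock: 26.0
eef_pos: [519.4, -382.3, 56.7]
tool_rot: [3.133, 0.684, 3.112]
force: [-5.0, 0.0, 4.8]
width: 30.9
gripper_force: 61.8
```

>>> play_rows --pt "1 0.06 0 0.08 0" --pt "1 0.06 0 0.08 0" --pt "1 0.06 0 0.08 0"

```text
clock: 26.3
eef_pos: [519.7, -382.3, 56.6]
tool_rot: [3.134, 0.685, 3.113]
force: [-8.2, -0.7, 10.8]
width: 30.7
gripper_force: 62.4
```

>>> play_rows --pt "1 -0.06 0 -0.08 0" --pt "0 -0.06 0 -0.08 0" --pt "0 -0.06 0 -0.08 0" --pt "0 -0.06 0 -0.08 0" --pt "0 -0.06 0 -0.08 0" --pt "0 -0.06 0 -1 0" --pt "0 -0.06 0 -3 0" --pt "0 0 0 -6 0" --pt "0 0 0 -10 0"

```text
clock: 27.2
eef_pos: [455.4, -380.3, 132.4]
tool_rot: [3.129, 0.682, 3.11]
force: [-0.5, -1.2, 0.3]
width: 85.3
gripper_force: 0.0
```

```bash
python3 - <<'E'
from h import *
path([(465,-382,300),(520,-352,295),(525,-29,300),(490,106,300)])
im,dd=ctrl.get_image("side"); im2,d2=ctrl.get_image("top")
cv2.imwrite("pics/t2.png",np.hstack([cv2.resize(im[160:250,330:450,::-1],(400,300)),cv2.resize(im2[180:285,360:500,::-1],(400,300))]))
E
```

```text
q [ 1.6   1.02 -1.12  2.18  2.01  0.35  0.58] tcp [ 455.4 -380.3  132.4]
spin for y: 0.1 tilt 39.1 z az -0.7
(465, -382, 300) [-11.3   0.  -12.4]
(520, -352, 295) [-15.2   3.1  -8.6]
(525, -29, 300) [-15.1  35.5  -8.9]
(490, 106, 300) [-12.1  48.9 -11.2]
```

View pics/t2.png

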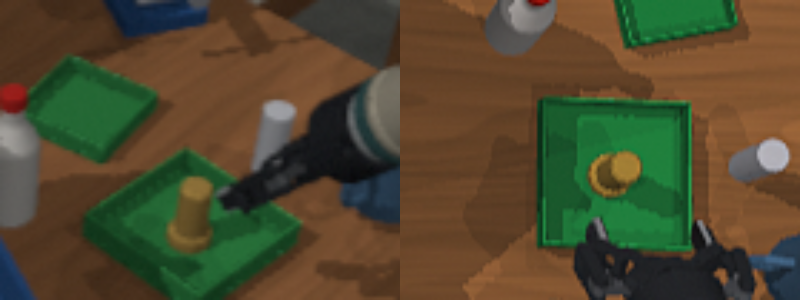

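>>> play_rows --pt "0 -3 0.3 -2.5 0" --pt "0 -6 0.8 -5 0" --pt "0 -9 1.2 -7 0" --pt "0 -12 2 -8 0" --pt "0 -15 3.1 -8.6 0" --pt "0 -15.2 7 -8.7 0" --pt "0 -15.2 11 -8.7 0" --pt "0 -15.2 15 -8.8 0" --pt "0 -15.2 19 -8.8 0" --pt "0 -15.2 23 -8.8 0"

```text
clock: 28.3
eef_pos: [523.4, -186.4, 297.0]
tool_rot: [3.134, 0.679, 3.111]
force: [0.7, -0.5, 0.2]
width: 85.2
gripper_force: 0.0
```

```bash
python3 - <<'E'
from h import *
path([(525,-29,300),(500,60,305),(487.4,105.5,299.2)])
E
```

```text
q [ 1.28  0.5  -1.17  2.26  1.69  0.27  0.27] tcp [ 523.4 -186.4  297. ]
spin for y: 0.2 tilt 38.9 z az -1.0
(525, -29, 300) [ 0.1 15.7 -0.3]
(500, 60, 305) [ 1.9 24.6 -2.4]
(487.4, 105.5, 299.2) [ 3.4 29.1 -2.8]
```

>>> play_rows --pt "0 0 3 -0.3 0" --pt "0 0 7 -0.5 0" --pt "0 0.3 11 -1 0" --pt "0 0.7 15 -1.8 0" --pt "0 1.3 19 -2.4 0" --pt "0 1.9 23 -2.8 0" --pt "0 2.6 26 -2.8 0" --pt "0 3.4 29.1 -2.8 0" --pt "0 3.4 29.1 -2.8 0" --pt "0 3.4 29.1 -2.8 0"

```text
clock: 29.3
eef_pos: [486.5, 105.9, 299.0]
tool_rot: [3.134, 0.678, 3.115]
force: [0.9, -1.3, 0.4]
width: 85.9
gripper_force: 0.0
```

```bash
python3 - <<'E'
from h import *
path([(487.4,105.5,299.2),(532,104,247)])
im2,d2=ctrl.get_image("top"); W=cloud("top",d2); m=hsv(im2[:,:,::-1].copy(),(20,150,90),(35,255,255)); m[:,:200]=0;m[:,300:]=0; P=W[m]; P=P[(P[:,2]>225)&(P[:,2]<290)]; print(len(P),P.mean(0),np.percentile(P,[3,97],0))
E
```

```text
q [ 0.46  0.39 -1.2   2.4   1.66  0.73 -0.5 ] tcp [486.5 105.9 299. ]
spin for y: 0.3 tilt 38.9 z az -0.8
(487.4, 105.5, 299.2) [-0.1 -0.   0. ]
(532, 104, 247) [-0.3 -0.1  6.9]
174 [542.3605466 102.332342  257.1716937] [[509.00069272  95.86735168 233.2754035 ]
 [577.3622771  108.51378246 274.88125246]]
```

>>> play_rows --pt "0 -0.2 -0.3 2 0" --pt "0 -0.2 -0.3 4.5 0" --pt "0 -0.2 -0.3 6.6 0" --pt "0 -0.2 -0.3 6.6 0" --pt "1 -0.2 -0.3 6.6 0" --pt "1 -0.2 -0.3 6.6 0" --pt "1 -0.2 -0.3 6.6 0" --pt "1 -0.2 -0.3 6.6 0" --pt "1 -0.2 -0.3 6.6 0" --pt "1 -0.2 -0.3 6.6 0"

```text
clock: 30.35
eef_pos: [529.8, 101.2, 250.0]
tool_rot: [3.133, 0.68, 3.111]
force: [-4.1, 2.0, 6.3]
width: 13.1
gripper_force: 58.6
```

```bash
python3 - <<'E'
from h import *
s=ctrl.read_state(); print(s["width"],s["gripper_force"],s["force"]); path([(523.7,-74.1,246.9)])
E
```

```text
13.092313985191563 58.550196290016174 [-4.10997685  1.97315266  6.31384594]
q [ 0.39  0.58 -1.12  2.38  1.85  0.86 -0.59] tcp [529.8 101.2 250. ]
spin for y: 0.2 tilt 39.0 z az -1.0
(523.7, -74.1, 246.9) [  0.3 -17.5   0.1]
```

>>> play_rows --pt "1 0 -1 0 0" --pt "1 0 -3 0 0" --pt "1 0 -5 0 0" --pt "1 0.1 -7 0 0" --pt "1 0.1 -9 0 0" --pt "1 0.1 -11 0 0" --pt "1 0.1 -13 -0.1 0" --pt "1 0.1 -15 -0.1 0" --pt "1 0.1 -16.5 -0.1 0" --pt "1 0.1 -17.2 -0.1 0"

```text
clock: 31.35
eef_pos: [520.9, -69.4, 249.8]
tool_rot: [3.137, 0.679, 3.118]
force: [-37.2, 4.7, 45.4]
width: 13.0
gripper_force: 68.3
```

>>> play_rows --pt "1 0 -0.2 0 0" --pt "1 0 -0.4 0 0" --pt "1 0 -0.4 0 0"

```text
clock: 31.65
eef_pos: [520.8, -72.6, 249.7]
tool_rot: [3.137, 0.679, 3.119]
force: [-39.1, 2.8, 47.7]
width: 13.6
gripper_force: 68.9
```

>>> play_rows --pt "1 0 -0.2 0 0" --pt "1 0 -0.2 0 0" --pt "1 0 -0.2 0 0"

```text
clock: 31.95
eef_pos: [520.7, -74.2, 249.7]
tool_rot: [3.137, 0.679, 3.119]
force: [-39.7, 1.8, 48.5]
width: 13.0
gripper_force: 69.3
```

>>> play_rows --pt "1 0 0 -0.2 0" --pt "1 0 0 -0.4 0" --pt "1 0 0 -0.4 0"

```text
clock: 32.25
eef_pos: [520.4, -75.6, 250.2]
tool_rot: [3.129, 0.675, 3.11]
force: [4.6, 6.2, -11.8]
width: 13.1
gripper_force: 63.6
```

>>> play_rows --pt "1 0 -0.1 0 0" --pt "1 0 -0.2 0 0" --pt "1 0 -0.2 0 0"

```text
clock: 32.55
eef_pos: [520.4, -75.7, 250.2]
tool_rot: [3.126, 0.675, 3.112]
force: [6.4, 10.0, -13.8]
width: 12.9
gripper_force: 65.2
```

>>> play_rows --pt "1 0 -0.1 0 0" --pt "1 0 -0.2 0 0" --pt "1 0 -0.2 0 0"

```text
clock: 32.85
eef_pos: [520.4, -75.8, 250.2]
tool_rot: [3.123, 0.675, 3.114]
force: [9.2, 14.2, -16.0]
width: 13.2
gripper_force: 67.0
```

Force along the slide rises with no more motion: the leaf is against its stop. Release and back off.

>>> play_rows --pt "0 0 0 0 0" --pt "0 0 0 0 0" --pt "0 0 0 0 0" --pt "0 0 0 0 0" --pt "0 0 0 0 0" --pt "0 0 0 -2 0" --pt "0 0 0 -4 0" --pt "0 -2 0 -6.5 0" --pt "0 -5 0 -9 0" --pt "0 -8 0 -9 0"

```text
clock: 33.85
eef_pos: [509.4, -87.8, 343.2]
tool_rot: [-3.127, 0.68, 3.112]
force: [1.3, 0.3, -0.1]
width: 85.1
gripper_force: 0.0
```

```bash
python3 - <<'E'
from h import *
path([(500,-74,380)])
im2,d2=ctrl.get_image("top"); im,d=ctrl.get_image("side")
cv2.imwrite("pics/f.png",np.hstack([cv2.resize(im2[100:370,130:490,::-1],(400,300)),cv2.resize(im[150:420,100:460,::-1],(400,300))]))
W=cloud("side",d); m=np.zeros((480,640),bool); m[203:236,303:330]=hsv(im[203:236,303:330,::-1].copy(),(20,150,90),(35,255,255)); P=W[m]; v,u=np.nonzero(m); print(m.sum(),"px",u.mean(),v.mean(),"y",np.percentile(P[:,1],[5,50,95]), "before 282 px 316.48 220.77")
print(ctrl.read_state()["force"])
E
```

```text
q [ 1.14  0.27 -1.18  2.31  1.46  0.24  0.23] tcp [509.4 -87.8 343.2]
spin for y: 0.2 tilt 39.0 z az -3.0
(500, -74, 380) [-1.6  1.3 -3.5]
282 px 316.4822695035461 220.7659574468085 y [-76.36584155 -70.47242189 -67.87994192] before 282 px 316.48 220.77
[-1.10762754 -0.1761742   0.10623737]
```

View pics/f.png

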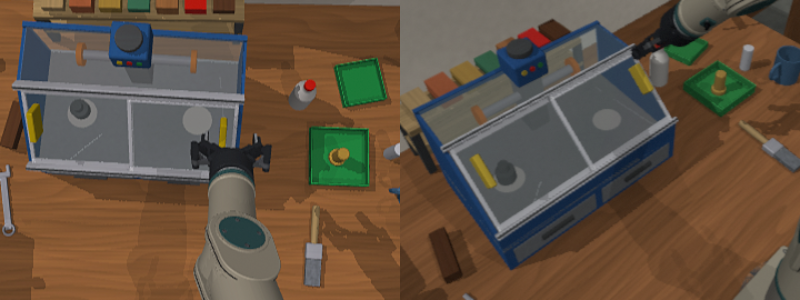

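The leaf is shut: the handle's pixels match the start exactly. The knob stands upright in the large tray (left crop 340,157), the steel part and bystanders are where they were, and the arm is clear. Handing in.

```bash
python3 -c "
from cell import ctrl
print(ctrl.finish_job())"
```

```text
the job is handed in; nothing more can be done
None
```

The brass knob stands upright in the larger green tray, the right leaf is fully shut against its stop and let go, and the steel part and everything else on the bench look unmoved in the last pictures; I handed the job in at about 34 s on the robot's clock.

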